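# Pack the specimen carrier in two layers

### The job

Pack the specimen carrier for the courier: lay each of the two cold packs flat and fully home in the floor bay that fits it, then fit the divider tray level on the corner posts over them (either way round), and only then stand the slide box and the specimen pot upright in their own cells of the tray. Set the slide box and the pot down rather than dropping them, never tip the pot over, and leave the reagent bottle, the dropper bottle and the tube rack where they stand.

Things in the scene. Friction and masses are not known exactly. Their poses are not given: they have to be found in the camera images.
- carrier: Specimen carrier: open grey tub that does not move, 256 x 186 mm, 78 mm high, walls 10 mm, floor 8 mm. Origin: centre of its underside on the bench; x along its long side, z up. Two bays on the floor are outlined by ribs 4 mm thick, 14 mm high, with finger gaps (64 and 56 mm) in the middle of their long sides. Posts 20 x 20 mm in the inner corners, tops 54 mm above the bench, carry the tray.
- long_bay (a point): Centre of the floor of the long bay, 8 mm above the bench, 58 mm to the carrier's -x. The bay measures 62 mm along the carrier's x and 148 mm along its y. Axes as the carrier's. The carrier's end wall is 60 mm from this point.
- short_bay (a point): Centre of the floor of the short bay, 8 mm above the bench, 46 mm to the carrier's +x. The bay measures 98 mm along the carrier's x and 62 mm along its y. Axes as the carrier's.
- long_pack_centre (a point): Centre of the long cold pack, a blue hard-shell block 140 x 54 x 40 mm lying flat on the bench (this point is 20 mm above its underside), about 0.28 kg. x along its 140 mm length, y across its 54 mm width, z up. Either end may go to either end of its bay.
- short_pack_centre (a point): Centre of the short cold pack, a blue hard-shell block 90 x 54 x 40 mm lying flat on the bench (this point is 20 mm above its underside), about 0.18 kg. x along its 90 mm length, y across its 54 mm width, z up. Either end may go to either end of its bay.
- tray_handle (a point): Centre of the handle bar of the divider tray: bar 90 mm long (tray's y), 14 mm thick (x), 20 mm high, slot below it. It crosses the middle of a white tray 228 (x) x 158 mm, rim 18 mm high, 0.22 kg. This point is 40 mm above the tray's underside, 10 mm below the bar's top; 94 mm above the bench when home. The tray fits with 4 mm to spare a side, its long side along the carrier's.
- slide_cell (a point): Centre of the floor of the slide-box cell on the tray, 66 mm to the tray's -x from the handle and 4 mm above the tray's underside. The cell is outlined by ribs 10 mm high and measures 42 mm along the tray's x, 108 mm along its y. Axes as the tray's; moves with the tray.
- pot_cell (a point): Centre of the floor of the pot cell on the tray, 66 mm to the tray's +x from the handle and 4 mm above the tray's underside. The cell is a square of 66 mm outlined by ribs 10 mm high. Axes as the tray's; moves with the tray.
- slide_box_centre (a point): Centre of the microscope-slide box, a closed grey plastic box standing on edge: 36 mm thick (along its x), 100 mm long (along its y) and 82 mm high; this point is 41 mm above its underside. About 0.16 kg. Either end may go to either end of its cell.
- pot_centre (a point): Centre of the specimen pot: a white round pot with a grey screw cap, 58 mm in diameter and 70 mm high, standing upright; this point is 35 mm above its underside. About 0.09 kg.
- reagent_centre (a point): Bystander: a white reagent bottle with a blue cap, 66 mm in diameter and 165 mm high; this point is on its axis, 82 mm above the bench. It is to be left where it stands.
- oil_centre (a point): Bystander: a small white dropper bottle, 36 mm in diameter and 104 mm high; this point is on its axis, 40 mm above the bench. It is to be left where it stands.
- rack_centre (a point): Bystander: a white rack of sample tubes, 70 mm (its x) by 200 mm (its y), 100 mm high with the tubes; this point is at the middle of its plan, 50 mm above the bench. It is to be left where it stands.
Mind the look-alikes: they are no part of the job. What is shaped like the part that bears short_pack_centre but green is not meant.

How it is judged (in metres and radians):
On the way, in this order (a step that is already met when the one before it is completed fails the run):
1. both cold packs lie flat in the bays that fit them (horizontal distance between long_pack_centre and long_bay below 0.008 m and z of long_pack_centre in the frame of long_bay between 0.015 and 0.025 m and angle between the x axis of long_pack_centre and the y axis of carrier, either way round below 0.08 rad and angle between the z axis of each of long_pack_centre, short_pack_centre and the z axis of carrier, either way round below 0.08 rad and horizontal distance between short_pack_centre and short_bay below 0.008 m and z of short_pack_centre in the frame of short_bay between 0.015 and 0.025 m and angle between the x axis of short_pack_centre and the x axis of carrier, either way round below 0.12 rad), for 0.2 s.
2. the divider tray rests level on the corner posts over the packs (all of step 1 and horizontal distance between tray_handle and carrier below 0.009 m and z of tray_handle in the frame of carrier between 0.089 and 0.099 m and angle between the x axis of tray_handle and the x axis of carrier, either way round below 0.08 rad and angle between tray_handle's own z axis and vertical below 0.05 rad), for 0.2 s.
3. the slide box and the specimen pot stand in their cells of the fitted tray (horizontal distance between tray_handle and carrier below 0.009 m and z of tray_handle in the frame of carrier between 0.089 and 0.099 m and angle between the x axis of tray_handle and the x axis of carrier, either way round below 0.08 rad and angle between tray_handle's own z axis and vertical below 0.05 rad and horizontal distance between slide_box_centre and slide_cell below 0.009 m and z of slide_box_centre in the frame of slide_cell between 0.036 and 0.046 m and angle between the y axis of slide_box_centre and the y axis of tray_handle, either way round below 0.15 rad and angle between each of slide_box_centre, pot_centre's own z axis and vertical below 0.08 rad and horizontal distance between pot_centre and pot_cell below 0.009 m and z of pot_centre in the frame of pot_cell between 0.03 and 0.04 m), for 0.2 s.
At the end, for the whole second after the job is handed in: Packs flat in their bays (8 mm, 0.08 rad; short pack 0.12 rad); tray home on the posts, either way round (9 mm, 5 mm in height, 0.08 rad, level to 0.05 rad); slide box and pot upright on their cells' floors (9 mm, 0.08 rad; box in line to 0.15 rad); all heights to 5 mm; all at rest (all of step 1 and all of step 3 and linear speed of each of long_pack, short_pack, tray, slide_box, pot below 0.03 m/s); the robot touches nothing.
It fails at once if a bystander is disturbed: shifted more than 20 mm or tipped (distance of any of reagent_centre, oil_centre, rack_centre from where it was at the start of the episode above 0.02 m or angle between any of reagent_centre, oil_centre, rack_centre's own z axis and vertical above 0.35 rad).
It fails at once if the specimen pot is tipped over (angle between pot_centre's own z axis and vertical above 0.7 rad).
It fails at once if the slide box or the pot is dropped (falls free at more than 0.6 m/s) ((linear speed of slide_box above 0.6 m/s and contact force between the fingers and slide_box below 0.1 N) or (linear speed of pot above 0.6 m/s and contact force between the fingers and pot below 0.1 N)).
It also fails if it takes over 72 s, if anything falls off the work surface, if the arm or the gripper's body presses on something with over 40 N, if the wrist force passes 120 N, or if a joint passes its speed limit or range.

### The arm

A 6-joint arm with a two-finger parallel gripper is mounted at the origin on the work surface. World frame = base frame: x ahead of the robot, y to its left, z up, the work surface at z = 0. Lengths are in mm, angles in degrees, forces in N, time in s.
With the tool pointing down it reaches from about 350 to 850 mm from the base axis. Payload 8.1 kg.
Tool frame: the origin (TCP) lies on the centre line of the jaws, within the pads' length; the fingertips stand r.tip_extent ahead of it and the grasp point (between the pads) lies 8 mm behind it (r.tip_extent is the distance from the TCP to the fingertips, in mm); z points along the fingers, y is the direction in which the jaws open and shut (so a half turn about z gives the same grasp; the last joint's range is limited). The gripper opens to 85 mm and grips with 20 to 120 N. Pads are 22 mm wide; open, the fingers measure 114 mm over their backs; the gripper's body (76 mm by 85 mm) begins 54 mm behind the grasp point. The pads swing forward as they close: fully open they stand 13 mm farther back than shut.
Start: joints at [-4.893, 7.471, 85.268, -0, 87.261, -4.893], TCP at [600.004, 0.022, 242.292] pointing down, gripper open.
Joint ranges: [-169.43, 169.43], [-51.17, 129.36], [1.28, 143.12], [-76.62, 256.62], [0, 156.53], [-152.29, 152.29]. Speed limits (degrees/s): [136.94, 136.94, 159.86, 180, 180, 180].

### API

Orientations are given as [roll, pitch, yaw] about the fixed x, y, z axes, in that order (R = Rz(yaw) Ry(pitch) Rx(roll)).
In Python, from bench import sense, optics, hand_in, spotter, r gives the robot as it stands.
- The arm moves only by the tool apply_moves, never from a script. Its argument "series" is a list of rows, each a list of 3 entries, a list of its own where there are three numbers: the opening, from 0 (shut) to 1 (fully open), then the shift along the world's x, y, z in m, then the turn about the world's z in rad. In form: [[grip, [x, y, z], turn], ...]. A call has 1 to 5 rows; each row is the pose to reach, as a shift and turn from the pose measured when the call began; what a row does not reach only later rows make up. A row lasts 1/8 s, in which the tool goes at most 62.5 mm and 10.7 degrees, less where a joint would pass 70% of its speed; a pose out of reach is approached as far as the arm can. A call with a gripper value outside its range is refused whole. The fingers move at their own pace and stop on an object; "grip_force" is the grip in N (left out, the last holds). Time passes only in rows, so rows that repeat a pose let the fingers close. It gives the time, the measured TCP pose, the force and the opening at its end, in the units of the state.
- sense(): the state, without advancing time (a new reading comes with each control period).
- optics.snapshot(name): name is "scene" or "side" or "wrist"; returns a dict with "color" (384x512x3 uint8, blue, green, red), "intrinsics" (3x3 intrinsics, pixels), "rvec" (rotation vector, rad) and "tvec" (3), from world to camera coordinates, as OpenCV has them. Camera axes: x right, y down, z forward; pixel columns grow to the right and rows downward; lengths in mm; the calibration is good to about 2 mm. A picture is of the moment at which its call begins. There is no depth.
- hand_in(): hands the job in, once; it reports no verdict.
Trained networks look in a picture, given as the dict that the camera call returned (one of the last four; its "shot" number tells which), for a name from the list of things; names that differ only in an ending like _2 or _b are one class to them, and where a whole thing is asked for, a point or a joint stands for the part that bears it (a point fixed in the world has none). Each returns a list of dicts, best first, with "p" (0 to 1); they miss things now and then, are a little off and sometimes report something else, mostly with a low value. They report only what shows in the picture. A call takes as long as a camera call. They do not tell look-alikes from the thing itself.
- spotter.search_frame(picture, query): "xyz" ([x, y, z] in mm, in the coordinates of the camera as it stood for that picture, good to about 4 mm: the middle of the surface that is visible of it).
- spotter.masks_of(picture, query): "mask" (384x512 bool, what is visible of it).
The state is a dict: "time": time; "joint_pos": joint angles; "qd": joint speeds; "joint_efforts": joint torques, N m; "tool_pos": TCP position; "tcp_rot": TCP orientation; "ft_force": force on the tool from outside, world axes, zero at the start; "wrist_torque": the same for the moment, N m; "finger_gap": finger opening in mm.
Only numpy, scipy, OpenCV 4.12 (cv2) and the standard library are available. Lean on these libraries where they do the work, as an engineer would, in place of code of your own. Each camera call takes 0.05 s, during which the arm holds its last target.

## Working session

There is one attempt and no reset: what is moved stays moved. The work goes in short steps, Python scripts to look and compute and a tool call to move; the robot and the scene stay as the last step left them, time stands still between calls to the robot, and variables do not carry over. Pictures are saved under pics/ and viewed, and the job is handed in when it is done.

Besides the shell and the picture viewer there is one more tool, called after "Call:" by a JSON object that holds its "fn" and its "kwargs", one argument or row to a line. apply_moves: Moves the arm, as the interface text tells. Its arguments: {"type":"object","properties":{"series":{"type":"array"},"grip_force":{"type":"number"}},"required":["series"]}

```bash
ls; mkdir -p pics
python3 - <<'E'
from bench import sense, optics, r
import cv2
print(sense()); print(r.tip_extent)
for n in ["scene","side","wrist"]:
    d=optics.snapshot(n); cv2.imwrite(f"pics/{n}0.png",d["color"]); print(n,d["intrinsics"].tolist(),d["rvec"],d["tvec"],d["shot"])
E
```

```text
pics
{'time': 0.0, 'joint_pos': array([-4.89418296e+00,  7.51516273e+00,  8.53308428e+01,  2.52072777e-04,
        8.72610851e+01, -4.89384515e+00]), 'qd': array([ 0.14260999, -0.07201876, -0.01676638, -0.0571891 ,  0.07394448,
       -0.05025435]), 'joint_efforts': array([-1.90700346e-03, -5.69404185e+01, -5.00557995e+01, -2.19391650e-04,
        1.44415747e-02,  7.24149572e-05]), 'tool_pos': array([5.99462287e+02, 5.81819908e-02, 2.41228857e+02]), 'tcp_rot': array([-1.79893321e+02, -9.38672817e-03,  8.99996412e+01]), 'ft_force': array([-0.39862035, -0.57082849,  0.80050242]), 'wrist_torque': array([-0.04154269,  0.04513876,  0.01480939]), 'finger_gap': 85.25482239332554}
11.0
scene [[414.4833673734358, 0.0, 252.7157733998972], [0.0, 414.4833673734358, 192.47552991150013], [0.0, 0.0, 1.0]] [ 1.71152186  1.90260689 -0.71704394] [  54.93652353 -359.43529785 1448.87082942] 1
side [[406.380581910838, 0.0, 257.8472298055567], [0.0, 406.380581910838, 194.79831944902932], [0.0, 0.0, 1.0]] [ 2.27030729 -0.67576533  0.25962469] [-440.46815207  269.3453762  1158.20046031] 2
wrist [[292.779187700238, 0.0, 254.74650699113403], [0.0, 292.779187700238, 190.93511900684632], [0.0, 0.0, 1.0]] [-2.81942926e+00 -4.59150269e-05  1.92440938e-03] [-599.24924627  -40.88692926  380.46829714] 3
```

View pics/scene0.png

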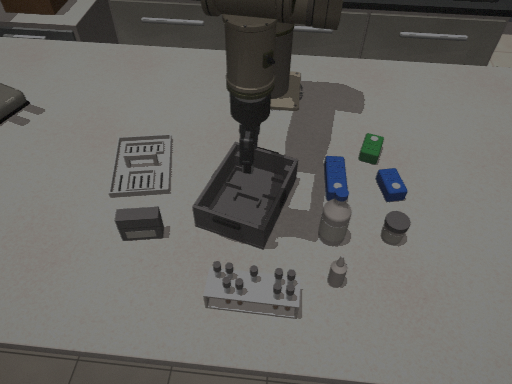

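View pics/side0.png

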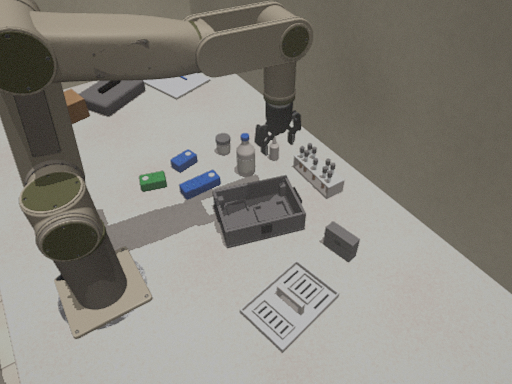

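View pics/wrist0.png

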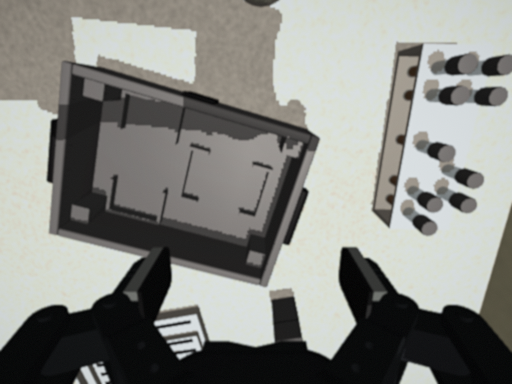

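```bash
cat > h.py <<'E'
import numpy as np, cv2
from bench import sense, optics, spotter, r
from scipy.optimize import minimize
def snap(n): return optics.snapshot(n)
def cam(d):
    R,_=cv2.Rodrigues(np.array(d["rvec"],float)); return R,np.array(d["tvec"],float).ravel(),np.array(d["intrinsics"],float)
def proj(d,P):
    R,t,K=cam(d); p=(R@np.atleast_2d(P).T).T+t; q=(K@p.T).T; return q[:,:2]/q[:,2:]
def toworld(d,p):
    R,t,K=cam(d); return R.T@(np.array(p)-t)
def ray(d,uv,z):
    R,t,K=cam(d); c=-R.T@t; v=R.T@np.linalg.inv(K)@np.array([uv[0],uv[1],1.]); return c+v*(z-c[2])/v[2]
def boxpts(x,y,yaw,L,W,z0,z1):
    c,s=np.cos(yaw),np.sin(yaw); out=[]
    for z in (z0,z1):
        for a,b in((-1,-1),(1,-1),(1,1),(-1,1)):
            u,v=a*L/2,b*W/2; out.append([x+c*u-s*v,y+s*u+c*v,z])
    return np.array(out)
def cylpts(x,y,D,z0,z1):
    a=np.linspace(0,2*np.pi,40); return np.array([[x+D/2*np.cos(t),y+D/2*np.sin(t),z] for z in(z0,z1) for t in a])
def hullmask(d,P,ss=4):
    h=cv2.convexHull((proj(d,P)*ss+ (ss-1)/2).astype(np.float32)); m=np.zeros((384*ss,512*ss),np.uint8)
    cv2.fillConvexPoly(m,np.round(h).astype(np.int32),1); return cv2.resize(m.astype(np.float32),(512,384),interpolation=cv2.INTER_AREA)
def fit(views,gen,x0,step):
    # views: list of (dict,mask); minimise 1-IoU summed
    def cost(p):
        c=0
        for d,m in views:
            h=hullmask(d,gen(p)); c+=1-np.minimum(h,m).sum()/np.maximum(h,m).sum()
        return c/len(views)
    x0=np.array(x0,float); sim=[x0]+[x0+np.eye(len(x0))[i]*step[i] for i in range(len(x0))]
    s=minimize(cost,x0,method='Nelder-Mead',options=dict(initial_simplex=np.array(sim),xatol=.05,fatol=1e-5,maxiter=300))
    return s.x,s.fun
E
python3 - <<'E'
from h import *
Q=["long_pack_centre","short_pack_centre","tray_handle","slide_box_centre","pot_centre","reagent_centre","oil_centre","rack_centre","carrier"]
import pickle
st={}
for n in ["scene","side"]:
    d=snap(n); vis=d["color"].copy()
    for i,q in enumerate(Q):
        a=spotter.search_frame(d,q); b=spotter.masks_of(d,q)
        st[n,q]=(a,b)
        print(n,q,[(round(e["p"],2),np.round(toworld(d,e["xyz"])).tolist()) for e in a[:3]],[(round(e["p"],2),int(e["mask"].sum()),np.round(np.argwhere(e["mask"]).mean(0)[::-1]).tolist()) for e in b[:3]])
        for e in b[:1]:
            c,_=cv2.findContours(e["mask"].astype(np.uint8),cv2.RETR_LIST,cv2.CHAIN_APPROX_NONE); cv2.drawContours(vis,c,-1,((37*i)%255,255-(60*i)%255,(90*i)%255),1)
    st[n]=d; cv2.imwrite(f"pics/{n}1.png",vis)
pickle.dump(st,open("st.pkl","wb"))
print(sense()["time"])
E
```

```text
scene long_pack_centre [(0.77, [428.0, 206.0, 40.0])] [(0.91, 816, [334.0, 175.0]), (0.7, 6949, [246.0, 196.0])]
scene short_pack_centre [(0.93, [447.0, 360.0, 42.0]), (0.69, [312.0, 320.0, 39.0])] [(0.98, 767, [391.0, 185.0]), (0.77, 543, [370.0, 148.0])]
scene tray_handle [(0.83, [427.0, -328.0, 3.0])] [(0.94, 3535, [141.0, 166.0])]
scene slide_box_centre [(0.74, [818.0, 29.0, 53.0])] [(0.38, 6826, [246.0, 196.0])]
scene pot_centre [(0.77, [610.0, 346.0, 69.0]), (0.39, [427.0, -330.0, 7.0])] [(0.64, 703, [394.0, 227.0])]
scene reagent_centre [(0.75, [621.0, 198.0, 98.0])] [(0.79, 1372, [335.0, 218.0])]
scene oil_centre [(0.86, [747.0, 207.0, 59.0])] [(0.73, 412, [336.0, 273.0])]
scene rack_centre [(0.72, [818.0, 27.0, 55.0])] [(0.94, 4103, [252.0, 291.0])]
scene carrier [(0.87, [519.0, -10.0, 22.0])] [(0.86, 6878, [246.0, 196.0])]
side long_pack_centre [(0.98, [414.0, 200.0, 41.0])] [(0.71, 720, [199.0, 184.0])]
side short_pack_centre [(0.75, [423.0, 351.0, 38.0]), (0.73, [285.0, 308.0, 36.0])] [(0.85, 381, [183.0, 160.0]), (0.77, 404, [152.0, 180.0])]
side tray_handle [(0.68, [407.0, -333.0, 13.0])] [(0.56, 4675, [288.0, 305.0])]
side slide_box_centre [(0.63, [634.0, -272.0, 64.0])] [(0.64, 961, [340.0, 241.0])]
side pot_centre [(0.71, [582.0, 341.0, 59.0])] [(0.51, 267, [222.0, 143.0])]
side reagent_centre [(0.92, [593.0, 189.0, 84.0])] [(0.81, 655, [245.0, 156.0])]
side oil_centre [(0.67, [722.0, 205.0, 45.0]), (0.52, [407.0, -333.0, 12.0])] [(0.69, 164, [273.0, 149.0])]
side rack_centre [(0.91, [780.0, 11.0, 60.0])] [(0.98, 1445, [318.0, 172.0])]
side carrier [(0.89, [520.0, -3.0, 30.0]), (0.37, [723.0, 205.0, 50.0])] [(0.65, 4962, [258.0, 210.0])]
2.05
```

Run:
```python
from h import *
import pickle
st=pickle.load(open("st.pkl","rb"))
def views(q,ns=("scene","side"),i=0): return [(st[n],st[n,q][1][i]["mask"].astype(np.float32)) for n in ns]
def run(name,q,gen,x0,step,**k):
    v=views(q,**k)
    for vv in ([v] if len(v)==1 else [v,v[:1],v[1:]]):
        x,f=fit(vv,gen,x0,step); x=x.copy()
        if len(x)>2: x[2]=np.degrees(x[2])
        print(name,np.round(x,1),round(f,3))
S=[15,15,.3]
lp=lambda p:boxpts(p[0],p[1],p[2],140,54,0,40)
sp=lambda p:boxpts(p[0],p[1],p[2],90,54,0,40)
tr=lambda p:boxpts(p[0],p[1],p[2],228,158,0,18)
ca=lambda p:boxpts(p[0],p[1],p[2],256,186,0,78)
sb=lambda p:boxpts(p[0],p[1],p[2],36,100,0,82)
po=lambda p:cylpts(p[0],p[1],58,0,70)
run("long","long_pack_centre",lp,[415,200,.1],S)
run("short","short_pack_centre",sp,[430,350,.4],S)
run("tray","tray_handle",tr,[420,-330,.05],S)
run("carrier","carrier",ca,[520,-5,-.3],S)
run("slide","slide_box_centre",sb,[630,-275,.1],S,ns=("side",))
run("pot","pot_centre",po,[595,345],[15,15])
run("reagent","reagent_centre",lambda p:cylpts(p[0],p[1],66,0,120),[610,195],[15,15])
d=st["scene"]["color"]; 
c=cv2.resize(d[130:260,300:430],(520,520),interpolation=cv2.INTER_CUBIC)
c2=cv2.resize(d[190:250,100:180],(280,210),interpolation=cv2.INTER_CUBIC)
cv2.imwrite("pics/crop1.png",c)
```

```text
long [420.2 215.7   2.6] 0.178
long [418.4 214.9   2. ] 0.23
long [419.5 220.7   1.4] 0.083
short [429.6 366.4   8.6] 0.154
short [430.5 364.3   8.6] 0.114
short [429.4 374.6  15.7] 0.171
tray [ 415.4 -330.2   11.5] 0.035
tray [ 416.1 -332.6   11.2] 0.023
tray [ 414.9 -328.    11.6] 0.017
carrier [515.2 -13.6 -15.9] 0.054
carrier [515.2 -15.2 -15.8] 0.073
carrier [515.3 -12.2 -16. ] 0.028
slide [ 649.8 -259.5    8.7] 0.049
pot [589.9 353.5] 0.188
pot [590.  352.2] 0.163
pot [594.8 362.6] 0.195
reagent [602.2 204.2] 0.163
reagent [602.2 203.8] 0.144
reagent [607.9 214.1] 0.146
```

```bash
sleep 1
```

```text
(no output)
```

View pics/scene1.png

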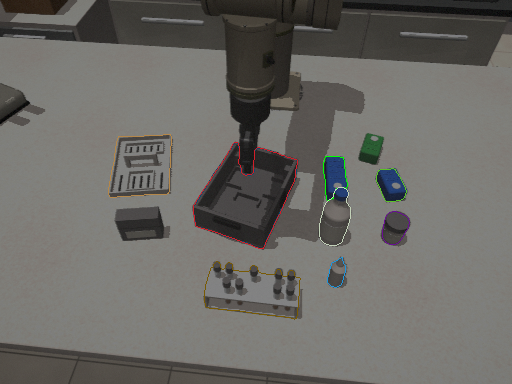

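View pics/side1.png

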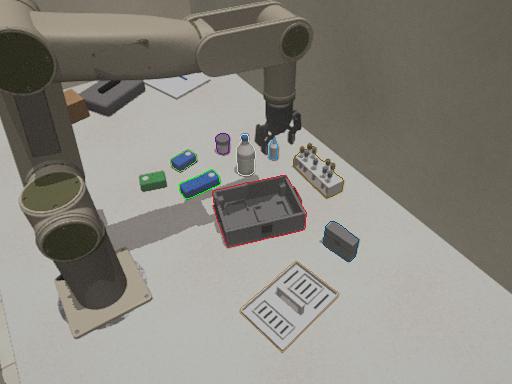

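View pics/crop1.png

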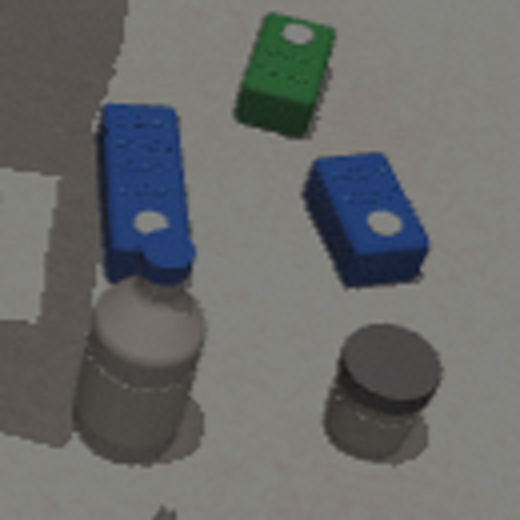

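Call:
{"fn": "apply_moves", "kwargs": {
  "series": [
    [1,[-0.036,0.044,0],-0.18],
    [1,[-0.072,0.088,0],-0.36],
    [1,[-0.108,0.132,0],-0.54],
    [1,[-0.144,0.176,0],-0.72],
    [1,[-0.18,0.216,0],-0.9]
  ]
}}

```text
time: 2.68
tool_pos: [420.8, 215.3, 242.5]
tcp_rot: [180.0, -0.0, 38.7]
ft_force: [0.5, 0.1, -0.4]
finger_gap: 85.6
```

Call:
{"fn": "apply_moves", "kwargs": {
  "series": [
    [1,[0,0,0],-0.18],
    [1,[0,0,0],-0.36],
    [1,[0,0,0],-0.54],
    [1,[0,0,0],-0.63],
    [1,[0,0,0],-0.63]
  ]
}}

```text
time: 3.3
tool_pos: [420.8, 215.3, 242.6]
tcp_rot: [180.0, -0.1, 2.6]
ft_force: [-0.0, -0.9, 0.1]
finger_gap: 85.3
```

```bash
cat >> h.py <<'E'
def look(q,gen,x0,step=(10,10,.15),name="w",sel=None,extra=None,camn="wrist",i=0,draw=True):
    d=snap(camn); ms=spotter.masks_of(d,q); vis=d["color"].copy()
    print([(round(e["p"],2),int(e["mask"].sum()),np.round(np.argwhere(e["mask"]).mean(0)[::-1]).tolist()) for e in ms])
    x=None
    if ms:
        m=ms[i]["mask"]; x,f=fit([(d,m.astype(np.float32))],gen,x0,step[:len(x0)])
        y=x.copy(); 
        if len(y)>2: y[2]=np.degrees(y[2])
        print("fit",np.round(y,1),round(f,3))
        c,_=cv2.findContours(m.astype(np.uint8),cv2.RETR_LIST,cv2.CHAIN_APPROX_NONE); cv2.drawContours(vis,c,-1,(0,0,255),1)
        h=cv2.convexHull(proj(d,gen(x)).astype(np.float32)); cv2.polylines(vis,[np.round(h).astype(np.int32)],True,(0,255,0),1)
    cv2.imwrite(f"pics/{name}.png",vis); print(sense()["time"]); return d,x
E
python3 - <<'E'
from h import *
look("long_pack_centre",lambda p:boxpts(p[0],p[1],p[2],140,54,0,40),[420,217,.035],name="w_long")
E
```

```text
[(0.93, 5260, [253.0, 158.0])]
fit [424.4 217.9   1.7] 0.049
3.4
```

View pics/w_long.png

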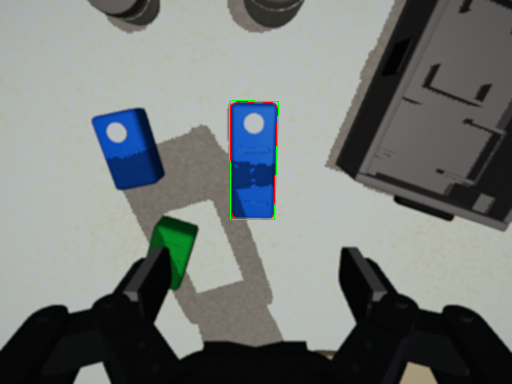

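Call:
{"fn": "apply_moves", "kwargs": {
  "series": [
    [1,[0.003,0.002,-0.06],-0.016],
    [1,[0.003,0.002,-0.12],-0.016],
    [1,[0.003,0.002,-0.175],-0.016],
    [1,[0.003,0.002,-0.21],-0.016],
    [1,[0.003,0.002,-0.2225],-0.016]
  ],
  "grip_force": 50
}}

```text
time: 4.03
tool_pos: [421.9, 216.5, 17.7]
tcp_rot: [179.9, 0.2, 1.8]
ft_force: [-0.0, 0.4, 0.0]
finger_gap: 85.3
```

Call:
{"fn": "apply_moves", "kwargs": {
  "series": [
    [0,[0,0,0],0],
    [0,[0,0,0],0],
    [0,[0,0,0],0],
    [0,[0,0,0],0]
  ],
  "grip_force": 50
}}

```text
time: 4.53
tool_pos: [423.3, 217.1, 19.4]
tcp_rot: [180.0, 0.0, 1.9]
ft_force: [-0.1, -0.8, 7.2]
finger_gap: 53.2
```

Run:
```python
from h import *
im=cv2.imread("pics/wrist0.png"); cv2.imwrite("pics/w0big.png",cv2.resize(im[40:300,30:340],(775,650)[0:2] if 0 else (714,600),interpolation=cv2.INTER_CUBIC))
```

```text
(no output)
```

View pics/w0big.png

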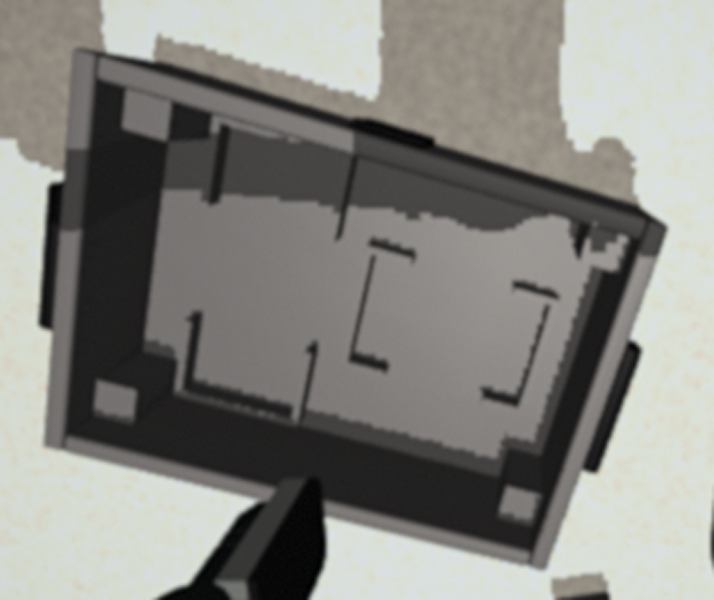

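Run:
```python
from h import *
from scipy.optimize import least_squares
d=dict(intrinsics=[[292.779187700238,0,254.74650699113403],[0,292.779187700238,190.93511900684632],[0,0,1]],rvec=[-2.81942926e+00,-4.59150269e-05,1.92440938e-03],tvec=[-599.24924627,-40.88692926,380.46829714])
s=np.array([2.303,2.308])
obs=[((80,50),(-128,93,78)),((665,228),(128,93,78)),((547,567),(128,-93,78)),((45,445),(-128,-93,78)),
((97,80),(-118,83,78)),((532,550),(118,-83,78)),((66,437),(-118,-83,78)),((168,138),(-98,63,54)),((137,388),(-98,-63,54)),((507,486),(98,-63,54))]
P=np.array([o[1] for o in obs],float); U=np.array([o[0] for o in obs])/s+[30,40]
def res(p):
    c,q=np.cos(p[2]),np.sin(p[2]); W=np.c_[p[0]+c*P[:,0]-q*P[:,1],p[1]+q*P[:,0]+c*P[:,1],P[:,2]]
    return (proj(d,W)-U).ravel()
s=least_squares(res,[515,-13,-.28],loss='soft_l1'); print(s.x[:2],np.degrees(s.x[2])); print(np.round(s.fun.reshape(-1,2),1))
x,y,t=s.x
for n,v in dict(long=(-58,0),short=(46,0)).items(): print(n,x+np.cos(t)*v[0]-np.sin(t)*v[1],y+np.sin(t)*v[0]+np.cos(t)*v[1])
```

```text
[517.69516047 -14.33933789] -16.353492389087883
[[-2.8 -1.9]
 [ 3.2 -0.6]
 [-0.2  2.7]
 [-1.1  1. ]
 [-0.2 -0.5]
 [ 0.7  1.2]
 [-0.4 -1. ]
 [ 0.4  1.4]
 [ 0.5  0.8]
 [ 0.3 -0. ]]
long 462.04167585991706 1.9912974477405516
short 561.8341310254114 -27.29122109221462
```

Call:
{"fn": "apply_moves", "kwargs": {
  "series": [
    [0,[0,0,0.06],0],
    [0,[0,-0.01,0.12],0.18],
    [0,[0.007,-0.06,0.13],0.36],
    [0,[0.017,-0.11,0.13],0.54],
    [0,[0.027,-0.16,0.13],0.72]
  ]
}}

```text
time: 5.15
tool_pos: [449.6, 62.4, 150.1]
tcp_rot: [179.9, -0.0, 41.5]
ft_force: [0.3, 0.5, -2.9]
finger_gap: 53.7
```

Call:
{"fn": "apply_moves", "kwargs": {
  "series": [
    [0,[0.005,-0.028,0],0.18],
    [0,[0.0115,-0.056,0],0.36],
    [0,[0.0115,-0.056,0],0.533],
    [0,[0.0115,-0.056,0],0.533]
  ]
}}

```text
time: 5.65
tool_pos: [461.0, 6.1, 150.2]
tcp_rot: [179.9, -0.1, 72.0]
ft_force: [0.8, 0.2, -3.3]
finger_gap: 53.2
```

Call:
{"fn": "apply_moves", "kwargs": {
  "series": [
    [0,[0.001,-0.005,-0.03],0.03],
    [0,[0.001,-0.005,-0.04],0.03]
  ]
}}

```text
time: 5.9
tool_pos: [460.6, 1.4, 108.5]
tcp_rot: [-179.9, -0.0, 73.5]
ft_force: [-0.9, 0.2, -3.2]
finger_gap: 52.9
```

Run:
```python
from h import *
d=snap("wrist"); d2=snap("scene"); 
cv2.imwrite("pics/w2.png",cv2.resize(d["color"],(768,576))); cv2.imwrite("pics/s2.png",cv2.resize(d2["color"][110:260,160:340],(720,600)))
import pickle; pickle.dump((d,d2),open("v2.pkl","wb"))
s=sense(); print(s["tool_pos"],s["tcp_rot"])
```

```text
[460.63849866   1.58040531 108.84579678] [-1.79891791e+02 -2.44433665e-02  7.35624675e+01]
```

View pics/w2.png

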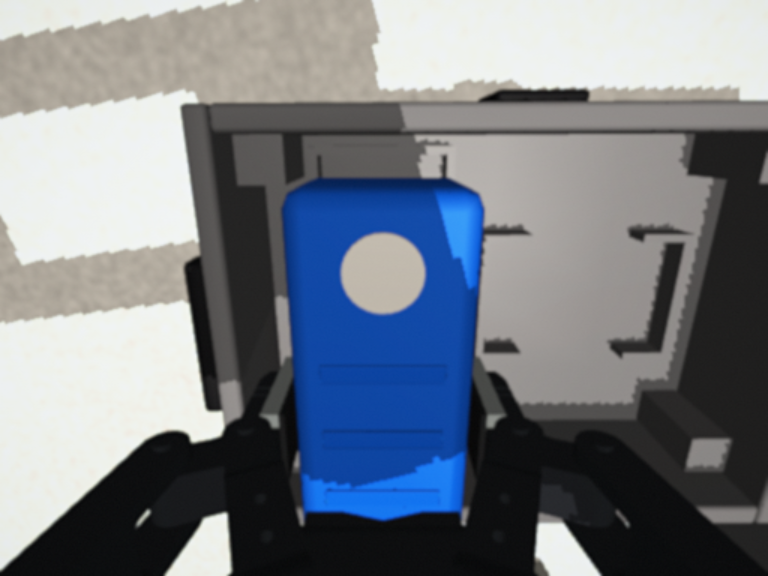

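View pics/s2.png

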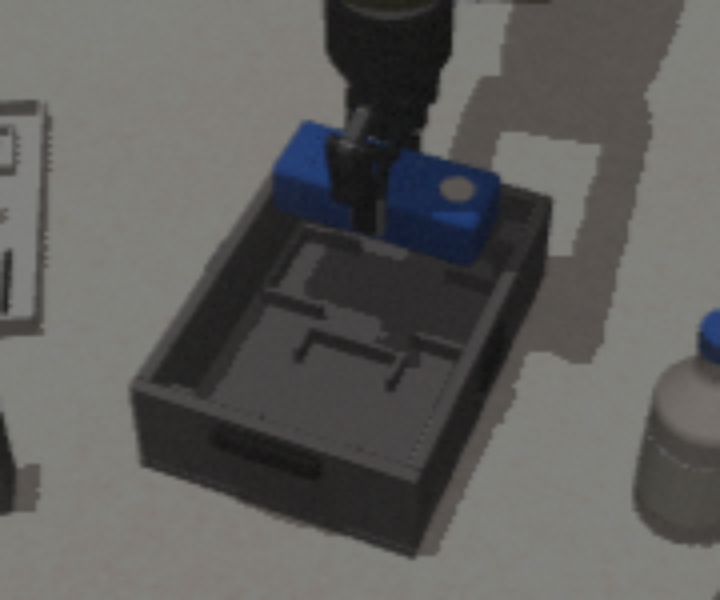

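Run:
```python
import pickle,cv2
d,_=pickle.load(open("v2.pkl","rb"))
c=d["color"]
cv2.imwrite("pics/z1.png",cv2.convertScaleAbs(cv2.resize(c[60:140,115:325],(798,304),interpolation=cv2.INTER_CUBIC),alpha=1.5,beta=10))
cv2.imwrite("pics/z2.png",cv2.convertScaleAbs(cv2.resize(c[140:250,310:510],(800,440),interpolation=cv2.INTER_CUBIC),alpha=1.5,beta=10))
```

```text
(no output)
```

View pics/z1.png

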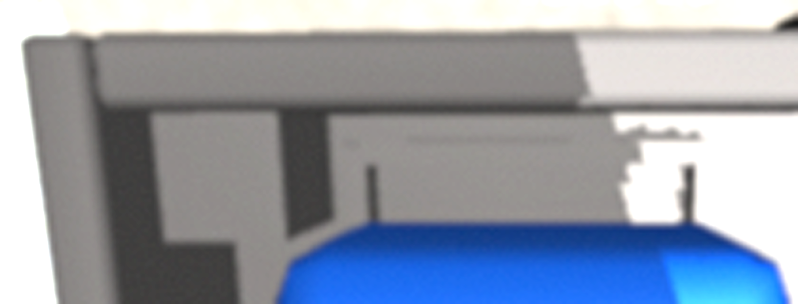

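View pics/z2.png

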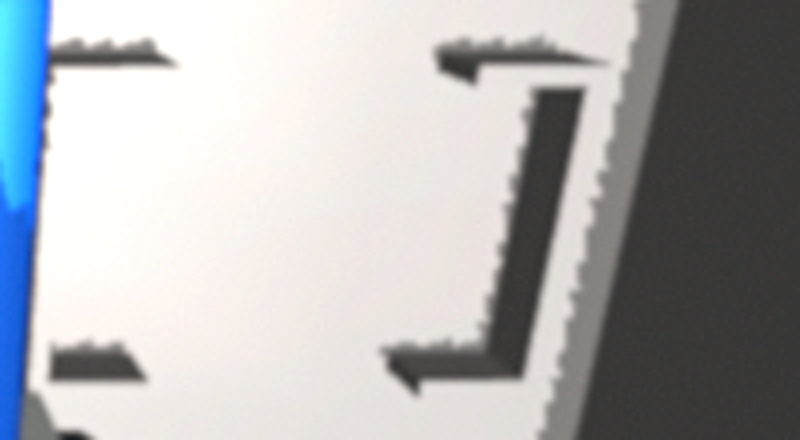

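```bash
cat >> h.py <<'E'
def cwire():
    L=[]
    def rect(x0,x1,y0,y1,z): 
        p=[(x0,y0,z),(x1,y0,z),(x1,y1,z),(x0,y1,z)]; L.extend([(p[i],p[(i+1)%4]) for i in range(4)])
    rect(-128,128,-93,93,78); rect(-118,118,-83,83,78)
    for a in(-1,1):
        for b in(-1,1): rect(*sorted((a*118,a*98)),*sorted((b*83,b*63)),54)
    for z in(8,22): rect(-89,-27,-74,74,z); rect(-3,95,-31,31,z)
    return np.array(L,float)
def xf(p,P):
    P=np.asarray(P,float); c,q=np.cos(p[2]),np.sin(p[2]); return np.c_[p[0]+c*P[:,0]-q*P[:,1],p[1]+q*P[:,0]+c*P[:,1],P[:,2]+(p[3] if len(p)>3 else 0)]
def drawwire(d,img,p,W,sc,col=(0,255,255)):
    a=proj(d,xf(p,W[:,0]))*sc; b=proj(d,xf(p,W[:,1]))*sc
    for u,v in zip(a,b): cv2.line(img,tuple(int(i) for i in np.round(u)),tuple(int(i) for i in np.round(v)),col,1,cv2.LINE_AA)
def posefit(d,obs,x0):
    from scipy.optimize import least_squares
    U=np.array([o[0] for o in obs],float); P=np.array([o[1] for o in obs],float)
    s=least_squares(lambda p:(proj(d,xf(p,P))-U).ravel(),x0,loss='soft_l1'); return s.x,s.fun.reshape(-1,2)
E
python3 - <<'E'
from h import *
import pickle
d,_=pickle.load(open("v2.pkl","rb"))
f=lambda u,v:(115+u/3.8,60+v/3.8)
obs=[(f(105,106),(-118,83,78)),(f(287,241),(-98,63,54)),(f(152,113),(-118,83,54)),(f(278,112),(-98,83,54)),(f(369,165),(-89,74,22)),(f(694,165),(-27,74,22))]
x,e=posefit(d,obs,[517,-14,-.28]); print(x,np.degrees(x[2]),np.round(e,1).tolist())
v=cv2.resize(d["color"],(768,576)); drawwire(d,v,x,cwire(),1.5); 
W=np.array([[a,b] for a,b in []]) 
# pack at grasp: bottom z=tcp-20
B=lambda dx:boxpts(460.7+dx*np.cos(1.2837),1.5+dx*np.sin(1.2837),np.radians(73.55),140,54,88.8,128.8)
h=cv2.convexHull((proj(d,B(1))*1.5).astype(np.float32)); cv2.polylines(v,[np.round(h).astype(int)],True,(0,255,0),1)
h=cv2.convexHull((proj(d,B(1)[4:])*1.5).astype(np.float32)); cv2.polylines(v,[np.round(h).astype(int)],True,(0,255,0),1)
cv2.imwrite("pics/w2o.png",v)
t=x[2]
print("bay",x[:2]+58*np.array([-np.cos(t),-np.sin(t)]))
E
```

```text
[ 5.16169730e+02 -1.46359553e+01 -2.91458946e-01] -16.699367504509198 [[-2.2, 0.7], [0.2, -0.1], [0.3, -0.5], [0.4, -0.1], [-0.4, -0.1], [0.8, 0.2]]
bay [460.61584136   2.0303416 ]
```

View pics/w2o.png

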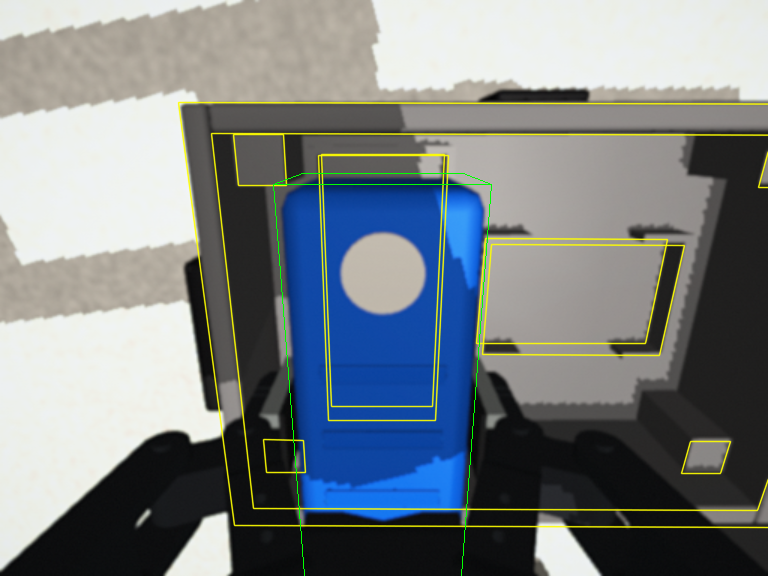

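Call:
{"fn": "apply_moves", "kwargs": {
  "series": [
    [0,[0,0.0003,-0.05],0],
    [0,[0,0.0003,-0.065],0],
    [0,[0,0.0003,-0.074],0],
    [0,[0,0.0003,-0.08],0],
    [0,[0,0.0003,-0.081],0]
  ]
}}

```text
time: 6.62
tool_pos: [461.4, 1.8, 28.6]
tcp_rot: [-180.0, -0.0, 73.5]
ft_force: [0.6, -0.5, -2.3]
finger_gap: 53.4
```

Call:
{"fn": "apply_moves", "kwargs": {
  "series": [
    [0,[0,0,-0.002],0],
    [0.8,[0,0,-0.002],0],
    [0.8,[0,0,0],0],
    [0.8,[0,0,0.01],0],
    [0.8,[0,0,0.05],0]
  ]
}}

```text
time: 7.25
tool_pos: [459.7, 1.9, 77.8]
tcp_rot: [-179.7, 0.0, 73.5]
ft_force: [0.0, -0.3, 0.1]
finger_gap: 68.2
```

Call:
{"fn": "apply_moves", "kwargs": {
  "series": [
    [1,[0,0.02,0.055],-0.1],
    [1,[-0.005,0.07,0.09],-0.28],
    [1,[-0.01,0.12,0.12],-0.46],
    [1,[-0.015,0.175,0.145],-0.64],
    [1,[-0.02,0.235,0.155],-0.82]
  ]
}}

```text
time: 7.88
tool_pos: [442.1, 223.5, 232.8]
tcp_rot: [-179.8, -0.2, 28.7]
ft_force: [1.6, 0.5, 0.4]
finger_gap: 85.2
```

Call:
{"fn": "apply_moves", "kwargs": {
  "series": [
    [1,[-0.005,0.06,0],-0.13],
    [1,[-0.01,0.12,0],-0.25],
    [1,[-0.01,0.12,0],-0.25]
  ]
}}

```text
time: 8.25
tool_pos: [430.9, 347.3, 233.3]
tcp_rot: [-179.7, -0.3, 14.6]
ft_force: [-0.5, -1.0, 0.8]
finger_gap: 85.5
```

Run:
```python
from h import *
look("short_pack_centre",lambda p:boxpts(p[0],p[1],p[2],90,54,0,40),[430,366,.2],name="w_short")
print(sense()["tool_pos"],sense()["tcp_rot"])
```

```text
[(0.97, 3603, [239.0, 160.0]), (0.66, 3064, [245.0, 267.0])]
fit [432.4 367.4  14.8] 0.068
8.35
[431.84228308 343.9944238  233.13057845] [-179.79552074   -0.25230265   14.53740872]
```

View pics/w_short.png

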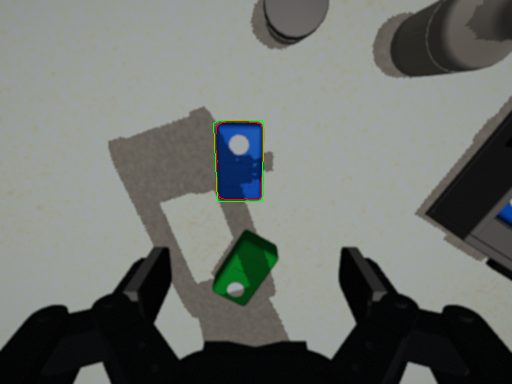

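Call:
{"fn": "apply_moves", "kwargs": {
  "series": [
    [1,[0.001,0.022,-0.04],0],
    [1,[0.001,0.022,-0.1],0],
    [1,[0.001,0.022,-0.16],0],
    [1,[0.001,0.022,-0.2],0],
    [1,[0.001,0.022,-0.213],0]
  ]
}}

```text
time: 8.98
tool_pos: [431.6, 363.3, 17.6]
tcp_rot: [-179.9, 0.0, 14.5]
ft_force: [-1.3, 0.8, 0.3]
finger_gap: 85.7
```

Call:
{"fn": "apply_moves", "kwargs": {
  "series": [
    [0,[0,0,0],0],
    [0,[0,0,0],0],
    [0,[0,0,0],0],
    [0,[0,0,0],0]
  ]
}}

```text
time: 9.48
tool_pos: [433.3, 364.3, 20.1]
tcp_rot: [-179.8, -0.2, 14.5]
ft_force: [-0.3, -1.8, 7.8]
finger_gap: 53.4
```

Call:
{"fn": "apply_moves", "kwargs": {
  "series": [
    [0,[0,0,0.055],0],
    [0,[0,-0.03,0.1],0],
    [0,[0,-0.085,0.12],-0.1],
    [0,[0,-0.145,0.13],-0.2],
    [0,[0.01,-0.205,0.13],-0.35]
  ]
}}

```text
time: 10.1
tool_pos: [443.7, 158.1, 152.0]
tcp_rot: [-179.8, -0.4, -5.7]
ft_force: [1.6, -1.1, -2.6]
finger_gap: 53.4
```

Call:
{"fn": "apply_moves", "kwargs": {
  "series": [
    [0,[0.02,-0.058,0],-0.1],
    [0,[0.055,-0.105,0],-0.193],
    [0,[0.09,-0.15,-0.01],-0.193],
    [0,[0.117,-0.186,-0.03],-0.193],
    [0,[0.117,-0.186,-0.04],-0.193]
  ]
}}

```text
time: 10.72
tool_pos: [561.6, -30.7, 111.3]
tcp_rot: [-179.8, -0.4, -17.0]
ft_force: [-1.2, 0.9, -2.1]
finger_gap: 53.0
```

Run:
```python
from h import *
import pickle
s=sense(); print(s["tool_pos"],s["tcp_rot"])
d=snap("wrist"); s=sense(); print(s["tool_pos"],s["tcp_rot"])
pickle.dump((d,s),open("v3.pkl","wb"))
v=cv2.resize(d["color"],(768,576)); drawwire(d,v,[516.4,-14.5,np.radians(-16.6)],cwire(),1.5)
cv2.imwrite("pics/w3.png",v)
```

```text
[561.59468353 -30.70805643 111.28726449] [-179.82614578   -0.40654885  -16.97884556]
[559.89923114 -28.97135133 109.80880303] [-179.80902022   -0.24018847  -16.92168475]
```

View pics/w3.png

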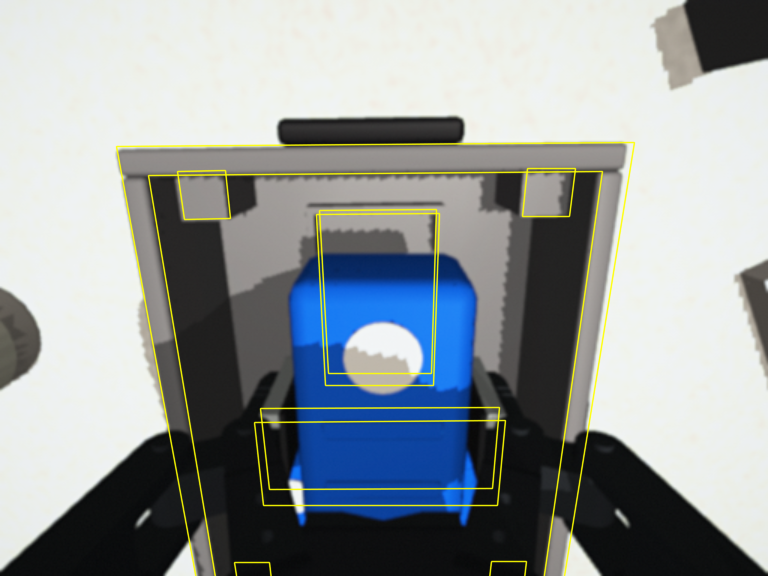

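Call:
{"fn": "apply_moves", "kwargs": {
  "series": [
    [0,[0.001,0.0015,-0.045],0.003],
    [0,[0.001,0.0015,-0.065],0.003],
    [0,[0.001,0.0015,-0.075],0.003],
    [0,[0.001,0.0015,-0.08],0.003],
    [0,[0.001,0.0015,-0.083],0.003]
  ]
}}

```text
time: 11.4
tool_pos: [561.9, -27.5, 28.0]
tcp_rot: [-179.8, -0.4, -16.7]
ft_force: [-2.9, 2.4, 27.7]
finger_gap: 53.4
```

Call:
{"fn": "apply_moves", "kwargs": {
  "series": [
    [0.8,[0,0,0.001],0],
    [0.8,[0,0,0.001],0],
    [0.8,[0,0,0.012],0],
    [0.8,[0,0,0.06],0]
  ]
}}

```text
time: 11.9
tool_pos: [559.1, -27.1, 86.0]
tcp_rot: [-179.8, 0.0, -16.7]
ft_force: [1.7, -0.5, 0.4]
finger_gap: 68.1
```

Call:
{"fn": "apply_moves", "kwargs": {
  "series": [
    [1,[-0.005,0,0.06],0.1],
    [1,[-0.03,-0.02,0.11],0.28],
    [1,[-0.06,-0.05,0.15],0.46],
    [1,[-0.08,-0.07,0.175],0.64],
    [1,[-0.09,-0.085,0.185],0.82]
  ]
}}

```text
time: 12.52
tool_pos: [469.1, -113.2, 274.6]
tcp_rot: [179.9, -0.2, 30.5]
ft_force: [0.9, 0.1, 0.1]
finger_gap: 85.4
```

Run:
```python
from h import *
import pickle
d=snap("wrist"); s=sense(); print(s["tool_pos"],s["tcp_rot"],s["joint_pos"],s["time"])
pickle.dump((d,s),open("v4.pkl","wb"))
v=cv2.resize(d["color"],(768,576)); drawwire(d,v,[516.4,-14.5,np.radians(-16.6)],cwire(),1.5)
cv2.imwrite("pics/w4.png",v)
```

```text
[ 468.64887028 -114.6245123   275.1984984 ] [ 1.79873057e+02 -1.13988598e-01  3.11288236e+01] [-1.98420422e+01 -1.18600951e+01  1.00693850e+02  8.61249254e-03
  9.09958527e+01  3.90294230e+01] 12.575
```

View pics/w4.png

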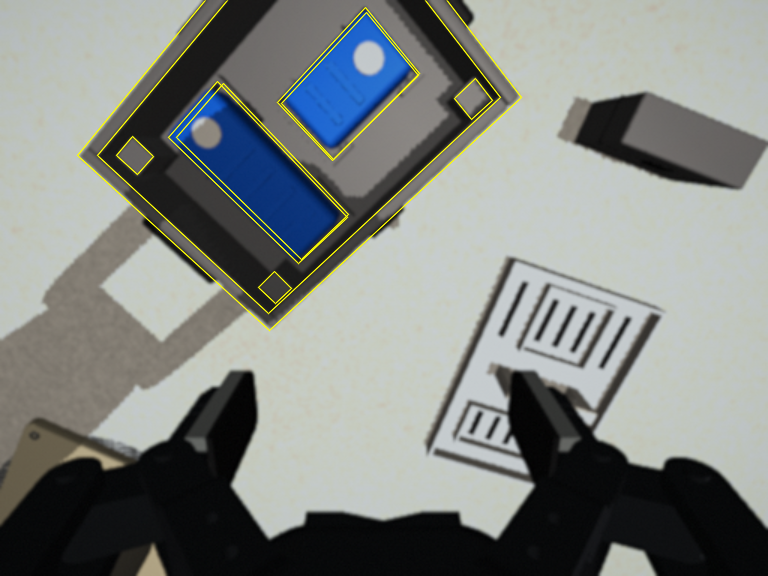

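Call:
{"fn": "apply_moves", "kwargs": {
  "series": [
    [1,[-0.01,-0.04,0],0.18],
    [1,[-0.02,-0.085,0],0.36],
    [1,[-0.03,-0.13,0],0.54],
    [1,[-0.045,-0.175,0],0.72],
    [1,[-0.054,-0.217,-0.01],0.9]
  ]
}}

```text
time: 13.2
tool_pos: [414.6, -333.3, 266.6]
tcp_rot: [179.8, -0.0, 82.9]
ft_force: [0.3, -0.1, 0.5]
finger_gap: 85.8
```

Call:
{"fn": "apply_moves", "kwargs": {
  "series": [
    [1,[0,0,0],0.17],
    [1,[0,0,0],0.32],
    [1,[0,0,0],0.32]
  ]
}}

```text
time: 13.58
tool_pos: [414.7, -333.2, 266.8]
tcp_rot: [179.7, -0.0, 101.0]
ft_force: [0.7, -0.7, 0.5]
finger_gap: 85.3
```

Run:
```python
from h import *
import pickle
d,x=look("tray_handle",lambda p:boxpts(p[0],p[1],p[2],228,158,0,18),[416,-330,.2],name="w_tray")
s=sense(); print(s["tool_pos"],s["tcp_rot"]); pickle.dump((d,s),open("v5.pkl","wb"))
v=cv2.resize(d["color"],(768,576)); cv2.imwrite("pics/w5.png",v)
```

```text
[(0.72, 20459, [255.0, 151.0])]
fit [ 415.6 -329.7   11.7] 0.016
13.675
[ 414.73553344 -333.0458779   266.75942549] [ 1.79744663e+02 -3.09248098e-02  1.00936057e+02]
```

View pics/w_tray.png

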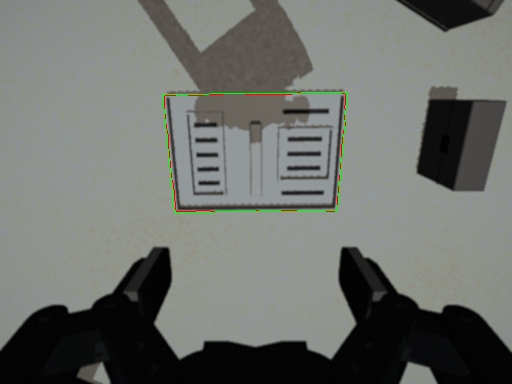

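View pics/w5.png

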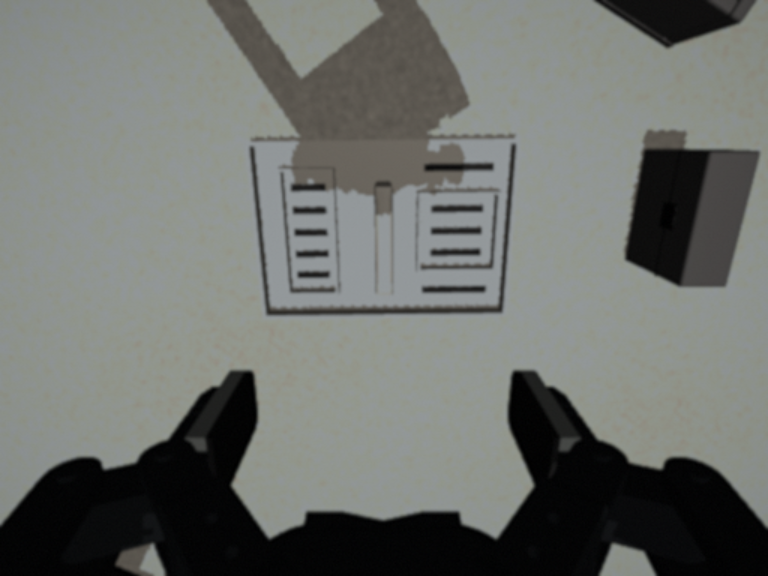

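Call:
{"fn": "apply_moves", "kwargs": {
  "series": [
    [1,[0.001,0.0035,-0.06],0.012],
    [1,[0.001,0.0035,-0.12],0.012],
    [1,[0.001,0.0035,-0.175],0.012],
    [1,[0.001,0.0035,-0.22],0.012],
    [1,[0.001,0.0035,-0.234],0.012]
  ],
  "grip_force": 90
}}

```text
time: 14.3
tool_pos: [414.0, -327.4, 29.6]
tcp_rot: [179.9, -0.3, 101.5]
ft_force: [-0.4, 0.6, 0.4]
finger_gap: 85.6
```

Call:
{"fn": "apply_moves", "kwargs": {
  "series": [
    [0,[0,0,0],0],
    [0,[0,0,0],0],
    [0,[0,0,0],0],
    [0,[0,0,0],0],
    [0,[0,0,0],0]
  ]
}}

```text
time: 14.92
tool_pos: [414.9, -328.4, 31.3]
tcp_rot: [179.8, -0.2, 101.5]
ft_force: [-1.6, 1.2, 7.8]
finger_gap: 12.4
```

Call:
{"fn": "apply_moves", "kwargs": {
  "series": [
    [0,[0,0,0.03],0],
    [0,[0,0,0.08],0],
    [0,[0.01,0.03,0.12],-0.05],
    [0,[0.025,0.08,0.13],-0.15],
    [0,[0.04,0.13,0.13],-0.25]
  ]
}}

```text
time: 15.55
tool_pos: [455.9, -197.7, 163.2]
tcp_rot: [179.7, -0.1, 86.9]
ft_force: [1.7, 0.2, -2.6]
finger_gap: 12.7
```

Call:
{"fn": "apply_moves", "kwargs": {
  "series": [
    [0,[0.015,0.045,0],-0.1],
    [0,[0.03,0.09,0],-0.2],
    [0,[0.045,0.14,0],-0.24],
    [0,[0.06,0.178,0],-0.24],
    [0,[0.062,0.185,0],-0.24]
  ]
}}

```text
time: 16.18
tool_pos: [518.2, -10.4, 163.2]
tcp_rot: [179.7, -0.1, 73.3]
ft_force: [-0.2, 0.5, -2.7]
finger_gap: 12.6
```

Run:
```python
from h import *
import pickle
d=snap("wrist"); s=sense(); print(s["tool_pos"],s["tcp_rot"],s["ft_force"],s["wrist_torque"],s["time"])
d2=snap("side"); d3=snap("scene")
pickle.dump((d,s,d2,d3),open("v6.pkl","wb"))
v=cv2.resize(d["color"],(768,576)); drawwire(d,v,[516.4,-14.5,np.radians(-16.6)],cwire(),1.5)
cv2.imwrite("pics/w6.png",v)
cv2.imwrite("pics/s6.png",np.hstack([cv2.resize(d2["color"][140:260,190:320],(390,360)),cv2.resize(d3["color"][110:250,180:320],(360,360))]))
```

```text
[518.04253398 -10.87833959 163.12736585] [ 1.79687152e+02 -1.10809892e-01  7.32782553e+01] [-0.13008013  0.58056047 -3.05324258] [ 0.0662358  -0.07386797  0.03250775] 16.225
```

View pics/w6.png

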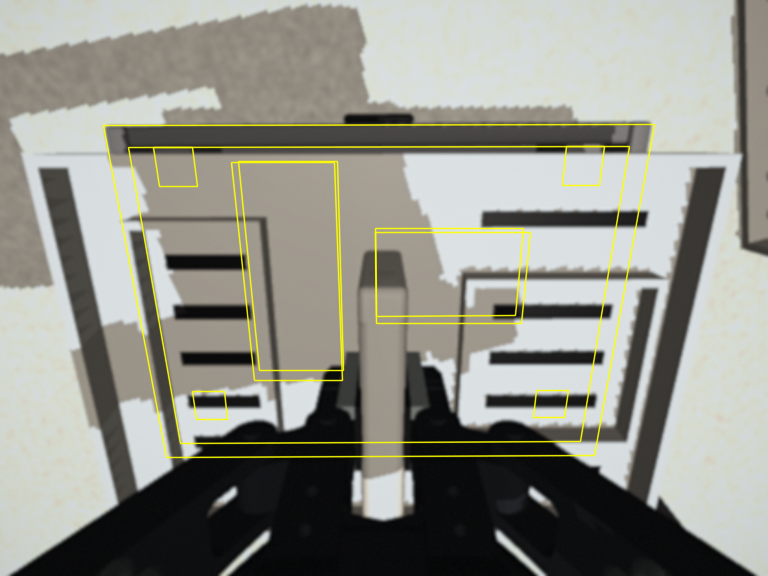

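View pics/s6.png

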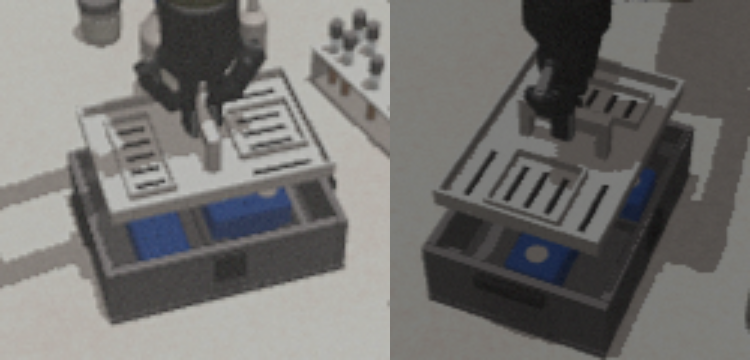

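Run:
```python
from h import *
import pickle
d,s,_,_=pickle.load(open("v6.pkl","rb"))
R,t,K=cam(d); c=-R.T@t; print("cam",c,"rel",c-s["tool_pos"])
z0=s["tool_pos"][2]-31.3
obs=[((22,153),(-114,79,18)),((741,155),(114,79,18)),((359,288),(-7,45,50)),((406,288),(7,45,50))]
obs=[((u/1.5,v/1.5),(x,y,z+z0)) for (u,v),(x,y,z) in obs]
p,e=posefit(d,obs,[517,-11,-.29]); print(p,np.degrees(p[2]),np.round(e,1).tolist())
def rect(x0,x1,y0,y1,z):
    q=[(x0,y0,z),(x1,y0,z),(x1,y1,z),(x0,y1,z)]; return [(q[i],q[(i+1)%4]) for i in range(4)]
W=np.array(rect(-114,114,-79,79,18+z0)+rect(-114,114,-79,79,z0)+rect(-7,7,-45,45,50+z0)+rect(-87,-45,-54,54,14+z0)+rect(33,99,-33,33,14+z0),float)
v=cv2.resize(d["color"],(768,576)); drawwire(d,v,p,W,1.5); cv2.imwrite("pics/w6t.png",v)
# carrier in same picture: inner far rim corners
obs=[((128,149),(-118,83,78)),((629,147),(118,83,78)),((107,126),(-128,93,78)),((650,124),(128,93,78))]
```

```text
cam [540.75575179  67.6862077  295.0694879 ] rel [ 22.71321781  78.56454729 131.94212204]
[ 5.17892847e+02 -1.20962501e+01 -2.94367114e-01] -16.865993245455766 [[-0.5, 0.1], [0.0, 0.1], [-0.7, -0.0], [2.3, 0.0]]
```

View pics/w6t.png

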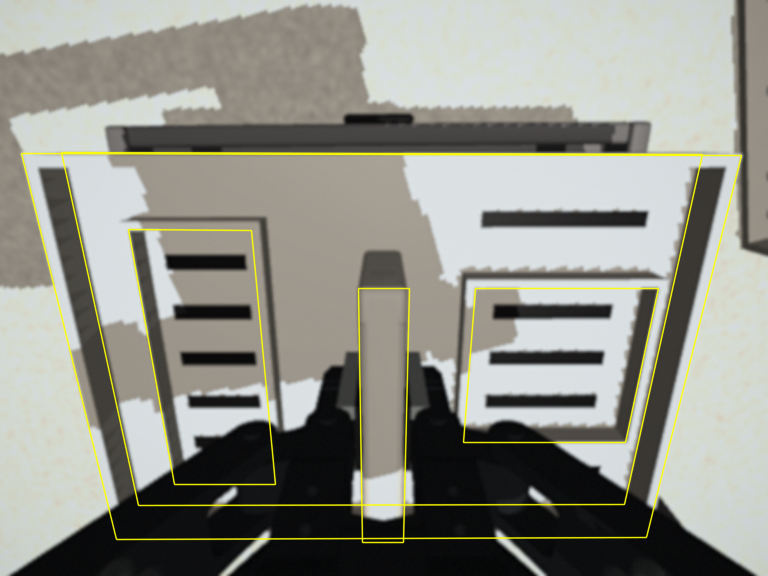

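Call:
{"fn": "apply_moves", "kwargs": {
  "series": [
    [0,[-0.0015,-0.0024,-0.02],0.004],
    [0,[-0.0015,-0.0024,-0.035],0.004],
    [0,[-0.0015,-0.0024,-0.046],0.004],
    [0,[-0.0015,-0.0024,-0.055],0.004],
    [0,[-0.0015,-0.0024,-0.06],0.004]
  ]
}}

```text
time: 16.95
tool_pos: [516.3, -15.4, 102.8]
tcp_rot: [179.7, -0.1, 73.4]
ft_force: [-0.1, 0.0, -3.4]
finger_gap: 12.4
```

Call:
{"fn": "apply_moves", "kwargs": {
  "series": [
    [0,[0,0.001,-0.006],0],
    [0,[0,0.001,-0.011],0],
    [0,[0,0.001,-0.015],0],
    [0,[0,0.001,-0.018],0]
  ]
}}

```text
time: 17.45
tool_pos: [516.4, -14.4, 85.2]
tcp_rot: [179.7, -0.1, 73.4]
ft_force: [-13.0, 0.6, 26.4]
finger_gap: 12.5
```

Call:
{"fn": "apply_moves", "kwargs": {
  "series": [
    [0.5,[0,0,0.001],0],
    [0.5,[0,0,0.001],0],
    [0.6,[0,0,0.002],0],
    [0.7,[0,0,0.03],0],
    [0.8,[0,0,0.09],0]
  ]
}}

```text
time: 18.08
tool_pos: [513.9, -14.1, 173.1]
tcp_rot: [-179.9, -0.0, 73.4]
ft_force: [1.5, 0.4, 0.0]
finger_gap: 68.3
```

Call:
{"fn": "apply_moves", "kwargs": {
  "series": [
    [1,[0,0,0.06],0],
    [1,[0,-0.02,0.11],0]
  ]
}}

```text
time: 18.32
tool_pos: [514.1, -33.5, 285.8]
tcp_rot: [180.0, -0.0, 73.5]
ft_force: [0.8, -0.3, 0.6]
finger_gap: 85.4
```

```bash
cat >> h.py <<'E'
def twire(z0=54):
    def rect(x0,x1,y0,y1,z):
        q=[(x0,y0,z),(x1,y0,z),(x1,y1,z),(x0,y1,z)]; return [(q[i],q[(i+1)%4]) for i in range(4)]
    return np.array(rect(-114,114,-79,79,18+z0)+rect(-7,7,-45,45,50+z0)+rect(-87,-45,-54,54,14+z0)+rect(33,99,-33,33,14+z0),float)
E
python3 - <<'E'
from h import *
import pickle
d=snap("wrist"); s=sense(); print(s["tool_pos"],s["tcp_rot"],s["time"])
pickle.dump((d,s),open("v7.pkl","wb"))
p=[516.4,-14.5,np.radians(-16.6)]
v=cv2.resize(d["color"],(768,576)); cv2.imwrite("pics/w7n.png",v); drawwire(d,v,p,cwire()[:8],1.5);drawwire(d,v,p,twire(),1.5,(0,255,0))
cv2.imwrite("pics/w7.png",v)
E
```

```text
[516.48552861 -36.52513536 293.53826501] [ 1.79378410e+02 -4.92998150e-03  7.34128181e+01] 18.375
```

View pics/w7.png

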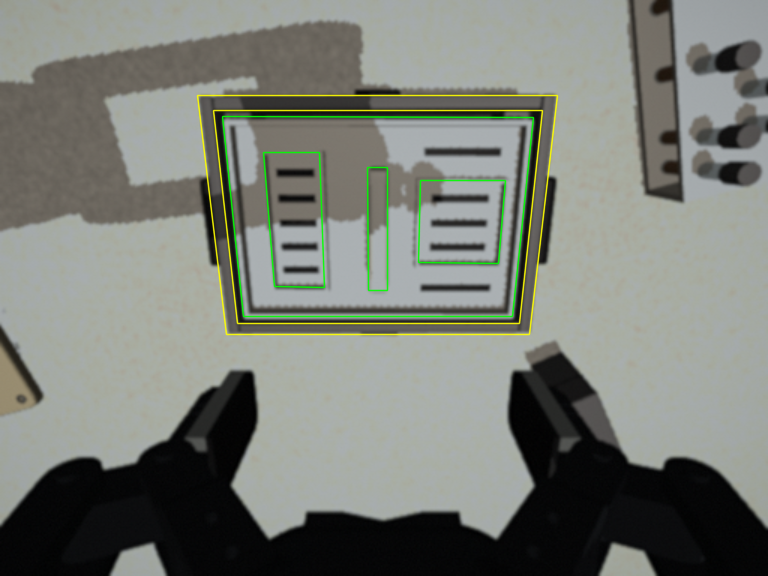

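View pics/w7n.png

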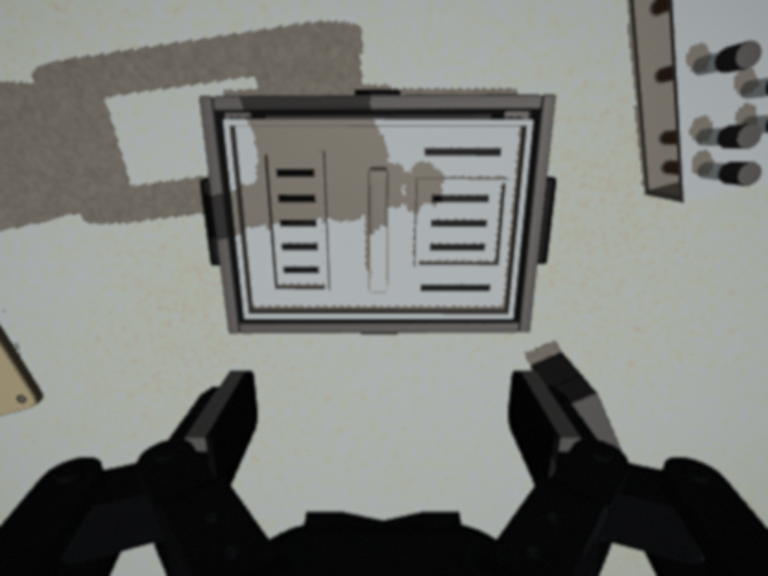

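Call:
{"fn": "apply_moves", "kwargs": {
  "series": [
    [1,[0.025,-0.045,0],0.1],
    [1,[0.055,-0.095,0],0.22],
    [1,[0.085,-0.145,0],0.34],
    [1,[0.115,-0.19,-0.01],0.44],
    [1,[0.135,-0.225,-0.02],0.44]
  ]
}}

```text
time: 19.0
tool_pos: [652.3, -263.7, 272.6]
tcp_rot: [179.4, -0.0, 98.6]
ft_force: [-1.3, -0.2, -0.4]
finger_gap: 85.4
```

Call:
{"fn": "apply_moves", "kwargs": {
  "series": [
    [1,[0,0,0],0]
  ]
}}

```text
time: 19.12
tool_pos: [651.9, -266.1, 269.0]
tcp_rot: [179.6, -0.1, 98.5]
ft_force: [-0.5, -0.5, -0.4]
finger_gap: 85.6
```

Run:
```python
from h import *
import pickle
d,x=look("slide_box_centre",lambda p:boxpts(p[0],p[1],p[2],36,100,0,82),[650,-260,.15],name="w_slide")
s=sense(); print(s["tool_pos"],s["tcp_rot"]); pickle.dump((d,s),open("v8.pkl","wb"))
```

```text
[(0.85, 2926, [252.0, 161.0])]
fit [ 650.3 -261.4   11.6] 0.036
19.225
[ 652.00037983 -263.84823611  271.39349988] [ 1.79456999e+02 -6.98199505e-02  9.86033742e+01]
```

View pics/w_slide.png

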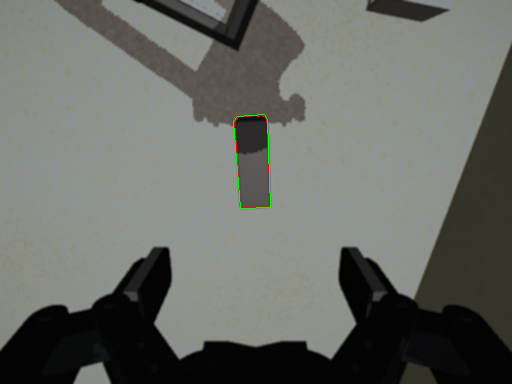

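Call:
{"fn": "apply_moves", "kwargs": {
  "series": [
    [1,[-0.0015,0.003,-0.055],0.052],
    [1,[-0.0015,0.003,-0.11],0.052],
    [1,[-0.0015,0.003,-0.165],0.052],
    [1,[-0.0015,0.003,-0.2],0.052],
    [1,[-0.0015,0.003,-0.214],0.052]
  ],
  "grip_force": 50
}}

```text
time: 19.85
tool_pos: [649.2, -259.0, 55.5]
tcp_rot: [179.6, -0.2, 101.6]
ft_force: [-0.3, 0.2, 0.2]
finger_gap: 85.5
```

Call:
{"fn": "apply_moves", "kwargs": {
  "series": [
    [0,[0,0,0],0],
    [0,[0,0,0],0],
    [0,[0,0,0],0],
    [0,[0,0,0],0],
    [0,[0,0,0],0]
  ]
}}

```text
time: 20.48
tool_pos: [650.7, -259.6, 58.2]
tcp_rot: [179.4, -0.1, 101.6]
ft_force: [-0.8, 1.0, 6.1]
finger_gap: 35.4
```

Call:
{"fn": "apply_moves", "kwargs": {
  "series": [
    [0,[0,0,0.05],0],
    [0,[-0.01,0.01,0.11],-0.05],
    [0,[-0.04,0.04,0.14],-0.15],
    [0,[-0.08,0.08,0.14],-0.25],
    [0,[-0.115,0.12,0.14],-0.35]
  ]
}}

```text
time: 21.1
tool_pos: [534.9, -138.9, 199.6]
tcp_rot: [179.3, -0.0, 81.4]
ft_force: [0.6, 0.7, -0.5]
finger_gap: 35.4
```

Call:
{"fn": "apply_moves", "kwargs": {
  "series": [
    [0,[-0.03,0.045,0],-0.1],
    [0,[-0.055,0.09,0],-0.142],
    [0,[-0.08,0.14,0],-0.142],
    [0,[-0.083,0.147,0],-0.142],
    [0,[-0.083,0.147,-0.01],-0.142]
  ]
}}

```text
time: 21.72
tool_pos: [453.0, 8.2, 190.8]
tcp_rot: [179.1, -0.1, 73.3]
ft_force: [0.3, -0.2, -1.9]
finger_gap: 35.3
```

Run:
```python
from h import *
import pickle
d=snap("wrist"); s=sense(); print(s["tool_pos"],s["tcp_rot"],s["ft_force"],s["time"])
pickle.dump((d,s),open("v9.pkl","wb"))
p=[516.4,-14.5,np.radians(-16.6)]
v=cv2.resize(d["color"],(768,576)); drawwire(d,v,p,cwire()[:8],1.5);drawwire(d,v,p,twire(),1.5,(0,255,0))
cv2.imwrite("pics/w9.png",v)
```

```text
[452.02517165   7.68750575 188.42644622] [ 1.79258355e+02 -1.51451114e-02  7.32495989e+01] [-0.46883171  0.38484981 -2.14969196] 21.775
```

View pics/w9.png

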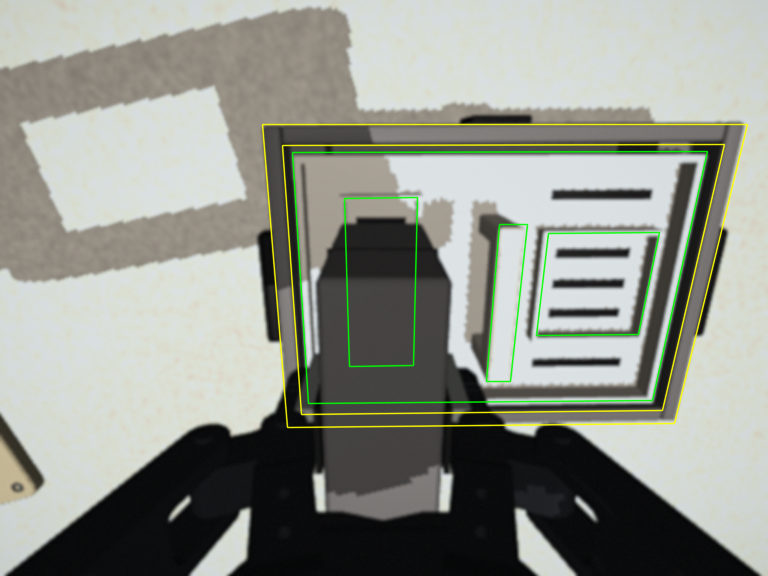

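Run:
```python
from h import *
import pickle
d,s=pickle.load(open("v9.pkl","rb"))
zb=s["tool_pos"][2]-57.5
obs=[((317,283),(-18,50,82)),((450,283),(18,50,82)),((341,224),(-18,50,0)),((424,224),(18,50,0))]
obs=[((u/1.5,v/1.5),(x,y,z+zb)) for (u,v),(x,y,z) in obs]
p,e=posefit(d,obs,[453,6,-.29]); print(p,np.degrees(p[2]),np.round(e,1).tolist())
p2,e=posefit(d,obs,[453,6,-.29,0]); print(p2,np.round(e,1).tolist())
# tray from image: handle top far corners, rim corners, pot cell inner floor
c=cv2.resize(d["color"][60:270,160:500],(800,494),interpolation=cv2.INTER_CUBIC); cv2.imwrite("pics/z9.png",c)
```

```text
[ 4.52056499e+02  4.31522905e+00 -2.96784092e-01] -17.00447589150289 [[-0.1, -0.4], [2.7, -0.4], [-0.7, 0.7], [-1.4, 0.8]]
[ 4.51761404e+02  3.90266643e+00 -2.96897658e-01 -1.62309240e+00] [[0.0, -0.5], [1.5, -0.5], [-0.7, 1.0], [-1.9, 1.1]]
```

View pics/z9.png

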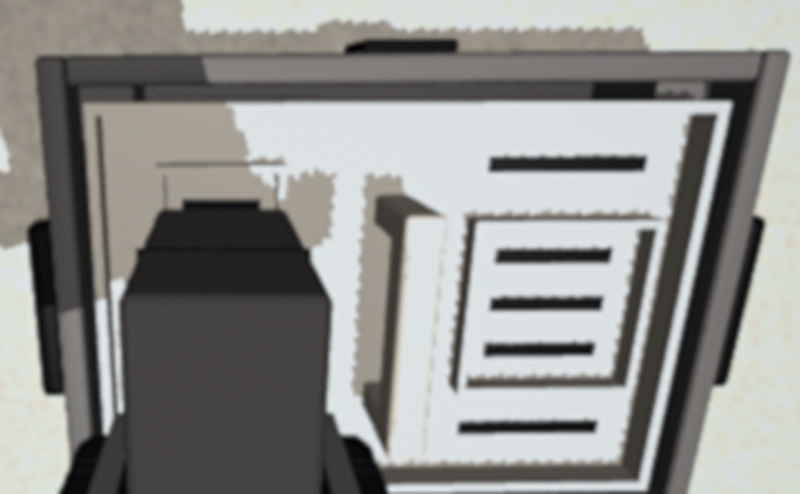

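Call:
{"fn": "apply_moves", "kwargs": {
  "series": [
    [0,[0.0012,0,-0.025],0],
    [0,[0.0012,0,-0.045],0],
    [0,[0.0012,0,-0.058],0],
    [0,[0.0012,0,-0.065],0],
    [0,[0.0012,0,-0.068],0]
  ]
}}

```text
time: 22.4
tool_pos: [453.4, 7.4, 120.3]
tcp_rot: [179.3, -0.0, 73.2]
ft_force: [0.5, 0.7, -1.6]
finger_gap: 35.2
```

Call:
{"fn": "apply_moves", "kwargs": {
  "series": [
    [0,[0,0,-0.002],0],
    [0,[0,0,-0.004],0],
    [0,[0,0,-0.005],0]
  ]
}}

```text
time: 22.78
tool_pos: [453.8, 7.3, 116.2]
tcp_rot: [179.2, -0.0, 73.2]
ft_force: [-3.9, -0.9, 10.1]
finger_gap: 35.5
```

Call:
{"fn": "apply_moves", "kwargs": {
  "series": [
    [0.5,[0,0,0],0],
    [0.55,[0,0,0],0],
    [0.6,[0,0,0.03],0],
    [0.6,[0,0,0.08],0],
    [1,[0,0,0.14],0]
  ]
}}

```text
time: 23.4
tool_pos: [453.0, 7.4, 256.6]
tcp_rot: [179.3, 0.0, 73.2]
ft_force: [1.0, -0.5, 0.8]
finger_gap: 67.5
```

Run:
```python
from h import *
import pickle
d=snap("wrist"); s=sense(); print(s["tool_pos"],s["tcp_rot"],s["ft_force"],s["time"])
pickle.dump((d,s),open("v10.pkl","wb"))
p=[516.4,-14.5,np.radians(-16.6)]
v=cv2.resize(d["color"],(768,576)); drawwire(d,v,p,twire(),1.5,(0,255,0))
h=cv2.convexHull((proj(d,boxpts(453.2,4.4,p[2],36,100,58,140))*1.5).astype(np.float32)); cv2.polylines(v,[np.round(h).astype(np.int32)],True,(0,0,255),1)
cv2.imwrite("pics/w10.png",v)
```

```text
[456.60281309   7.09702239 266.7987683 ] [ 1.78591733e+02 -1.39523494e-01  7.32347057e+01] [ 1.59646147 -0.33845195  7.09158956] 23.45
```

View pics/w10.png

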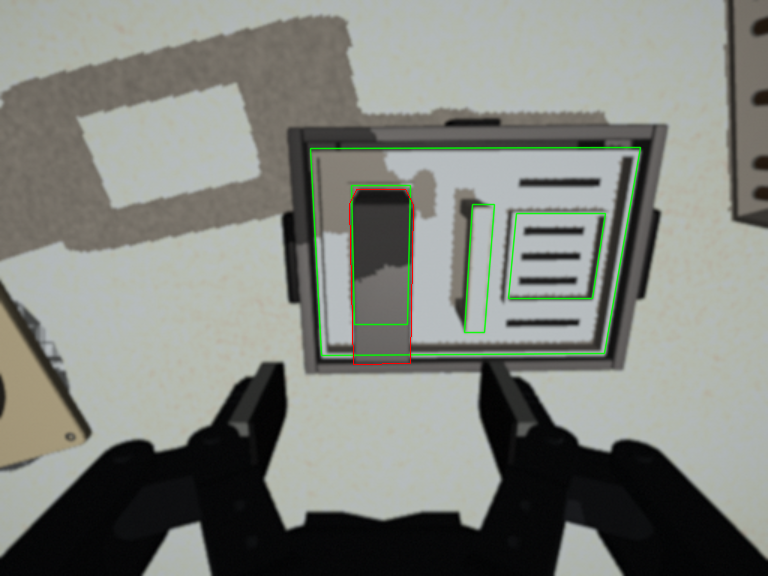

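Call:
{"fn": "apply_moves", "kwargs": {
  "series": [
    [1,[0.02,0.055,0],0],
    [1,[0.04,0.11,0],0],
    [1,[0.06,0.165,0],0],
    [1,[0.08,0.22,0],0],
    [1,[0.1,0.275,0],0]
  ]
}}

```text
time: 24.08
tool_pos: [557.1, 284.1, 266.6]
tcp_rot: [178.6, -0.1, 73.2]
ft_force: [1.0, -1.1, 0.7]
finger_gap: 85.5
```

Call:
{"fn": "apply_moves", "kwargs": {
  "series": [
    [1,[0.018,0.035,0],0],
    [1,[0.036,0.07,0],0],
    [1,[0.036,0.07,0],0]
  ]
}}

```text
time: 24.45
tool_pos: [593.1, 356.4, 264.4]
tcp_rot: [178.7, -0.1, 73.4]
ft_force: [0.1, 0.3, -0.3]
finger_gap: 85.6
```

Run:
```python
from h import *
import pickle
d,x=look("pot_centre",lambda p:cylpts(p[0],p[1],58,0,70),[592,353],name="w_pot")
s=sense(); print(s["tool_pos"],s["tcp_rot"]); pickle.dump((d,s),open("v11.pkl","wb"))
```

```text
[(0.74, 2937, [268.0, 335.0]), (0.67, 2065, [252.0, 168.0])]
fit [592. 353.] 1.0
24.55
[592.93700116 354.16593689 265.67223614] [ 1.78605208e+02 -8.77775719e-02  7.32806622e+01]
```

View pics/w_pot.png

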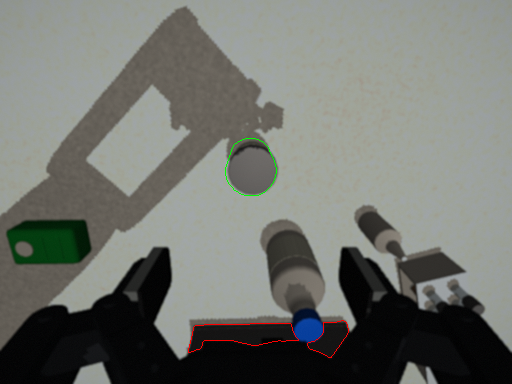

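Run:
```python
from h import *
import pickle
d,s=pickle.load(open("v11.pkl","rb"))
ms=spotter.masks_of(d,"pot_centre")
for e in ms:
    m=e["mask"]; cy,cx=np.argwhere(m).mean(0)
    if cy<250: print(e["p"],cx,cy,fit([(d,m.astype(np.float32))],lambda p:cylpts(p[0],p[1],58,0,70),[592,353],[8,8]))
```

```text
0.67 251.76416464891042 167.7133171912833 (array([593.48326778, 353.51482964]), np.float64(0.10017472505569458))
```

Call:
{"fn": "apply_moves", "kwargs": {
  "series": [
    [1,[0.0005,-0.0015,-0.05],0],
    [1,[0.0005,-0.0015,-0.105],0],
    [1,[0.0005,-0.0015,-0.16],0],
    [1,[0.0005,-0.0015,-0.195],0],
    [1,[0.0005,-0.0015,-0.214],0]
  ],
  "grip_force": 40
}}

```text
time: 25.22
tool_pos: [592.4, 350.6, 50.4]
tcp_rot: [178.7, -0.0, 73.2]
ft_force: [-0.3, -0.8, 1.1]
finger_gap: 85.3
```

Call:
{"fn": "apply_moves", "kwargs": {
  "series": [
    [0,[0,0,0],0],
    [0,[0,0,0],0],
    [0,[0,0,0],0],
    [0,[0,0,0],0]
  ]
}}

```text
time: 25.72
tool_pos: [593.6, 351.1, 52.3]
tcp_rot: [178.6, -0.1, 73.2]
ft_force: [-0.1, -0.3, 4.2]
finger_gap: 56.9
```

Call:
{"fn": "apply_moves", "kwargs": {
  "series": [
    [0,[0,0,0.03],0],
    [0,[0,0,0.085],0],
    [0,[-0.01,0,0.14],0],
    [0,[-0.04,0,0.19],0],
    [0,[-0.07,-0.03,0.22],0]
  ]
}}

```text
time: 26.35
tool_pos: [523.4, 322.6, 276.3]
tcp_rot: [178.4, -0.4, 73.3]
ft_force: [0.2, -0.3, -0.1]
finger_gap: 57.0
```

Call:
{"fn": "apply_moves", "kwargs": {
  "series": [
    [0,[-0.01,-0.055,0],0],
    [0,[-0.02,-0.11,0],0],
    [0,[-0.02,-0.165,0],0],
    [0,[-0.01,-0.22,0],0],
    [0,[0.01,-0.275,0],0]
  ]
}}

```text
time: 26.98
tool_pos: [533.3, 46.2, 277.3]
tcp_rot: [178.3, -0.4, 73.3]
ft_force: [0.4, 0.1, -1.9]
finger_gap: 57.2
```

Call:
{"fn": "apply_moves", "kwargs": {
  "series": [
    [0,[0.02,-0.035,-0.02],0],
    [0,[0.0456,-0.082,-0.05],0],
    [0,[0.0456,-0.082,-0.08],0],
    [0,[0.0456,-0.082,-0.09],0]
  ]
}}

```text
time: 27.48
tool_pos: [577.6, -36.1, 184.9]
tcp_rot: [178.5, -0.4, 73.3]
ft_force: [-0.7, 0.5, -0.4]
finger_gap: 56.6
```

Run:
```python
from h import *
import pickle
d=snap("wrist"); s=sense(); print(s["tool_pos"],s["tcp_rot"],s["ft_force"],s["time"])
pickle.dump((d,s),open("v12.pkl","wb"))
p=[516.4,-14.5,np.radians(-16.6)]
T=s["tool_pos"]; z=T[2]-52
P=cylpts(T[0]+.66,T[1]+2.2,58,z,z+70)
v=cv2.resize(d["color"],(768,576)); drawwire(d,v,p,twire(),1.5,(0,255,0))
h=cv2.convexHull((proj(d,P)*1.5).astype(np.float32)); cv2.polylines(v,[np.round(h).astype(np.int32)],True,(0,0,255),1)
cv2.imwrite("pics/w12.png",v)
```

```text
[577.56271868 -35.56958984 184.73123256] [178.49403121  -0.36584137  73.32436148] [-0.96762227  0.10999959 -2.92150405] 27.525
```

View pics/w12.png

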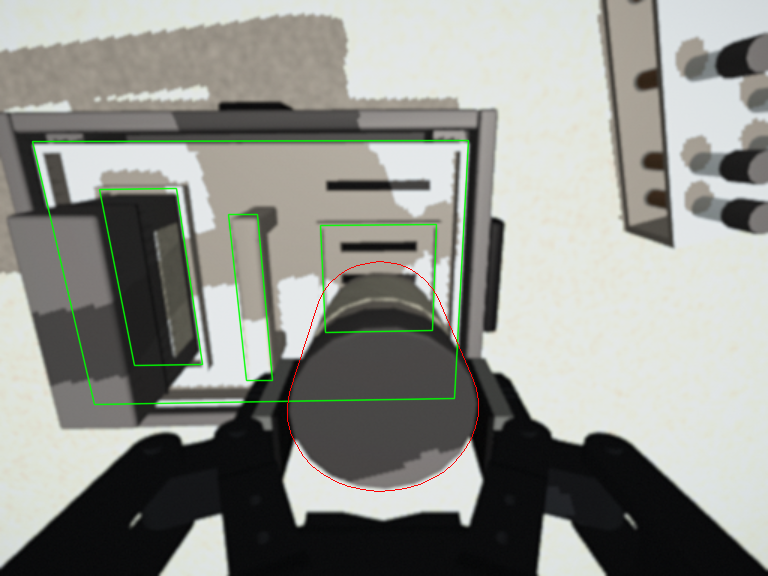

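Call:
{"fn": "apply_moves", "kwargs": {
  "series": [
    [0,[0.0007,0,-0.025],0],
    [0,[0.0007,0,-0.045],0],
    [0,[0.0007,0,-0.058],0],
    [0,[0.0007,0,-0.066],0],
    [0,[0.0007,0,-0.07],0]
  ]
}}

```text
time: 28.15
tool_pos: [578.4, -35.5, 114.7]
tcp_rot: [178.5, -0.4, 73.3]
ft_force: [0.7, -0.2, -2.0]
finger_gap: 57.0
```

Call:
{"fn": "apply_moves", "kwargs": {
  "series": [
    [0,[0,0,-0.001],0],
    [0,[0,0,-0.003],0]
  ]
}}

```text
time: 28.4
tool_pos: [578.9, -35.6, 112.4]
tcp_rot: [178.4, -0.4, 73.3]
ft_force: [-0.5, 0.5, -1.2]
finger_gap: 56.7
```

Call:
{"fn": "apply_moves", "kwargs": {
  "series": [
    [0,[0,0,-0.001],0],
    [0,[0,0,-0.002],0],
    [0,[0,0,-0.002],0]
  ]
}}

```text
time: 28.78
tool_pos: [579.0, -35.6, 110.5]
tcp_rot: [178.4, -0.4, 73.3]
ft_force: [-0.6, 0.7, -0.6]
finger_gap: 56.9
```

Call:
{"fn": "apply_moves", "kwargs": {
  "series": [
    [0,[0,0,-0.001],0],
    [0,[0,0,-0.0015],0]
  ]
}}

```text
time: 29.02
tool_pos: [579.2, -35.4, 110.2]
tcp_rot: [178.4, -0.4, 73.3]
ft_force: [-5.6, 1.3, 10.7]
finger_gap: 56.9
```

Call:
{"fn": "apply_moves", "kwargs": {
  "series": [
    [0.8,[0,0,0.0005],0],
    [0.8,[0,0,0.0005],0],
    [0.8,[0,0,0.005],0],
    [0.8,[0,0,0.05],0],
    [0.8,[0,0,0.11],0]
  ]
}}

```text
time: 29.65
tool_pos: [577.8, -35.3, 219.5]
tcp_rot: [178.6, -0.4, 73.3]
ft_force: [0.9, -0.5, 1.4]
finger_gap: 68.5
```

Call:
{"fn": "apply_moves", "kwargs": {
  "series": [
    [1,[-0.03,-0.04,0.03],0],
    [1,[-0.05,-0.08,0.06],0],
    [1,[-0.05,-0.08,0.06],0]
  ]
}}

```text
time: 30.02
tool_pos: [528.2, -118.1, 283.4]
tcp_rot: [178.3, -0.3, 73.1]
ft_force: [1.0, 0.5, -0.2]
finger_gap: 85.2
```

Run:
```python
from h import *
import pickle
d=snap("wrist"); s=sense(); print(s["tool_pos"],s["tcp_rot"],s["ft_force"],s["time"])
e=snap("scene"); g=snap("side")
pickle.dump((d,s,e,g),open("v13.pkl","wb"))
p=[516.4,-14.5,np.radians(-16.6)]
def ov(d):
    v=cv2.resize(d["color"],(1024,768)); drawwire(d,v,p,twire(),2,(0,255,0))
    for P in (boxpts(453.2,4.4,p[2],36,100,58,140),cylpts(579.6,-33.4,58,58,128)):
        h=cv2.convexHull((proj(d,P)*2).astype(np.float32)); cv2.polylines(v,[np.round(h).astype(np.int32)],True,(0,0,255),1)
    return v
cv2.imwrite("pics/w13.png",ov(d)[100:650,150:900])
a=ov(e)[220:520,340:640];b=ov(g)[280:520,360:660]
cv2.imwrite("pics/s13.png",np.hstack([cv2.resize(a,(390,390)),cv2.resize(b,(400,390))]))
cv2.imwrite("pics/s13n.png",e["color"])
```

```text
[ 528.09274968 -116.53248228  281.29107247] [178.43697822  -0.36399534  73.18952173] [ 0.56017276 -0.2543688  -0.38513616] 30.075
```

View pics/w13.png

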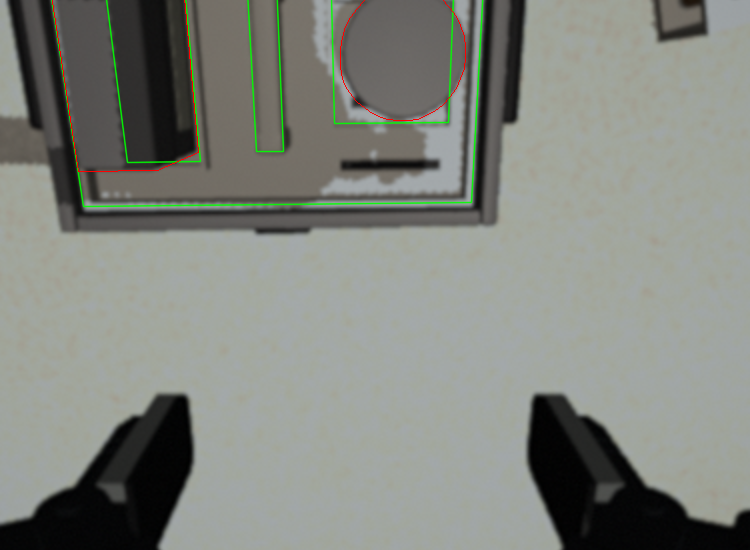

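View pics/s13.png

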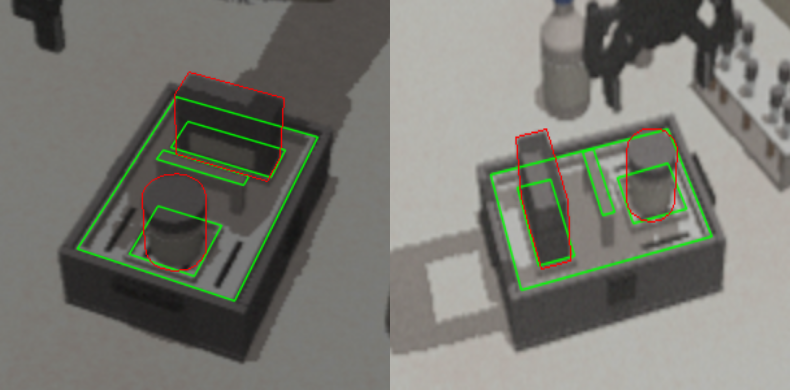

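View pics/s13n.png

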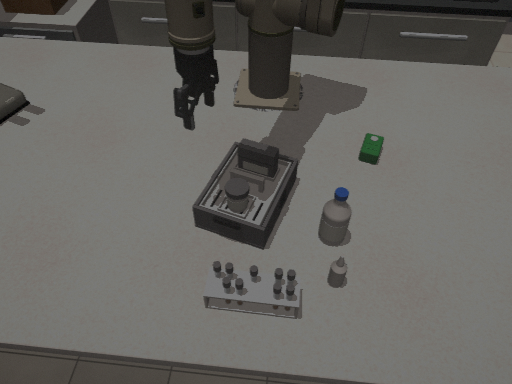

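Run:
```python
from bench import hand_in, sense
print(hand_in()); print(sense()["time"])
```

```text
the job is handed in; nothing more can be done
None
the job is handed in; nothing more can be done
```

I packed the carrier in the order asked and handed it in at about 30 s of the 72 s; no verdict came back.

**What I did:** I laid the blue long and short cold packs flat in their bays and left the green look-alike where it stood. I then set the divider tray on the posts with its slide cell over the long-bay end. Last, I lowered the slide box and then the pot into their cells, opening the fingers only after contact (about 10 N).

**Last checks:**
- **Packs:** both sat inside their bay outlines in the wrist picture taken before the tray covered them.
- **Tray:** it was centred in the carrier when released. The tool was at 85.2 mm, against 85.3 mm expected when home.
- **Slide box and pot:** both matched the outlines projected for the cell centres to within about 1–2 mm in the wrist picture. Contact came at the expected heights, 116 mm for the box and 110 mm for the pot.
- **Bystanders:** the reagent bottle, dropper bottle and tube rack looked unmoved in the last scene picture. The gripper was open and well clear.

**What disagreed or was off:**
- The fixed cameras and the wrist camera differed by 2–4 mm on some positions. I used the wrist camera.
- The detector's top answer for the pot in the wrist picture was actually the carrier; I used its second one, which was the pot.
- The tool had leaned up to about 1.6° by the end; the box and the pot still look upright in the pictures.
- The tray and the short pack each met about 27 N when seating.

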